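Put repaired kitchen appliances back together

TASK

The repaired citrus juicer, kettle and coffee grinder are ready to be collected, but their washed loose parts are lying mixed on the bench. Put each part back on the appliance it belongs to, level and fully seated: the strainer and then, over it, the reamer cone on the juicer, the lid on the kettle and the cap on the grinder. Leave the spray can standing where it is.

Things in the scene. Friction and masses are not known exactly. Their poses are not given: they have to be found in the camera images.
- juicer: White citrus juicer, fixed. Origin: centre of underside, z up. Open bowl on top: rim 134 mm high, 140 mm across (131 inside). On its axis a grey tapered drive cone, 21 mm across at 117 mm height, 15 mm at its tip at 161 mm. Strainer seated (flange on the rim, cone through its collar): its origin is 116 mm above this one. Reamer seated (over cone and collar, on the strainer's floor): 119 mm.
- kettle: Steel kettle on a black power base, fixed. Origin: centre of underside, z up. Round open mouth on top, on the axis: rim 178 mm high, 102 mm across outside, 93 mm inside. Base 152 mm across; black handle at the side (own +x, to 117 mm from the axis) and spout (own -x, to 101 mm), both below the rim. With the lid seated, the lid's origin is 166 mm above this one.
- grinder: Small round grey coffee grinder, 100 mm across, fixed. Origin: centre of underside, z up. Flat shoulder 100 mm high; from it an open steel neck with a blade in it rises 20 mm, 84 mm across, 76 mm at its top. The cap goes over the neck, its rim on the shoulder: the cap's origin is then 100 mm above this one.
- strainer: Juicer's strainer, loose: shallow grey slotted dish, open side up. Origin: centre of underside, z up. Floor 3 mm thick, 108 mm across; wall flares to 124 mm; flange 143 mm across, 18 to 21 mm high. Grip the upright collar in its middle: 33 mm across, top 23 mm high, 25 mm hole through the floor. Open the fingers only to about 60 mm so that they fit between collar and wall.
- reamer: Juicer's reamer, loose: white pointed cone, hollow below, 68 mm high, point up. Origin: centre of underside, z up. Foot rim 62 mm across, 3 mm high; grip the nearly straight sides above it, 56 mm across at 5 mm height, 52 mm at 26 mm; then ribbed, narrowing to the point. Hollow 50 mm across at the foot, 45 mm at 26 mm, 21 mm at 50 mm height.
- kettle_lid: Kettle's lid, loose: round steel disc 106 mm across, black knob up. Origin: centre of underside, z up. Tapered black plug below the disc, 76 mm across at the bottom, 86 mm at its top, 0 to 12 mm high; disc 12 to 18 mm; knob 24 mm across, 18 to 42 mm high.
- grinder_lid: Grinder's cap, loose: black stepped plastic cap, open side down. Origin: centre of its lower rim, z up. Skirt 97 mm across (90 inside), 28 mm high; sloping shoulder to 38 mm; then a round crown to grip, 60 mm across, from 42 to 64 mm height (top).
- spray_can: Blue spray can with a white cap, 52 mm across, 150 mm high, standing loose among the parts. Origin: centre of underside, z up. Not to be moved.
Not all that is in view belongs to the job. Leave any green look-alike of the grinder_lid alone.

How it is judged:
By the outcome, as a careful person would: the job done as asked, in the order asked, and still so for the second after the job is handed in, with the robot touching nothing.
It also fails if it takes over 102 s, if anything falls off the work surface, if the arm or the gripper's body presses on something with over 40 N, if the wrist force passes 120 N, or if a joint passes its speed limit or range.

ROBOT

A 7-joint arm with a two-finger parallel gripper is mounted at the origin on the work surface. World frame = base frame: x ahead of the robot, y to its left, z up, the work surface at z = 0. Lengths are in m, angles in rad, forces in N, time in s.
With the tool pointing down it reaches from about 0.425 to 0.825 m from the base axis. Payload 3.6 kg.
Tool frame: the origin (TCP) lies at the very end of the fingers, on their centre line; the grasp point (between the pads) lies 19 mm behind it; z points along the fingers, y is the line along which they close (so a half turn about z gives the same grasp; the last joint's range is limited). The gripper opens to 93 mm and grips with 3 to 60 N. Pads are 15 mm wide; open, the fingers measure 128 mm over their backs; the gripper's body (75 mm by 188 mm) begins 65 mm behind the grasp point.
Start: joints at [-1.359, 0.615, -0.013, 1.423, 0.008, 1.103, -0.04], TCP at [0.154, 0.632, 0.219] pointing down, gripper open.
Joint ranges: [-3.12, 3.12], [-0.3, 2.06], [-1.34, 1.32], [0.26, 2.42], [-1.36, 4.5], [0.01, 1.98], [-2.84, 2.84]. Speed limits (rad/s): [2.79, 2.79, 3.14, 3.14, 3.14, 3.14, 3.14].

INTERFACE

Orientations are given as a unit quaternion [x, y, z, w].
In Python, from station import robot, optics gives the robot as it stands.
- The arm moves only by the tool apply_moves, never from a script. Its argument "steps" is one flat list of numbers, 7 for each row, row after row: the shift along the tool's x, y, z in units of 15 cm (1.0 is 15 cm), then the turn, a rotation vector about the tool's x, y, z in units of 2 pi rad (1.0 is 2 pi rad), then the closure, from -1 (fully open) to 1 (shut). In form: [dx, dy, dz, ax, ay, az, gripper, dx, dy, dz, ax, ay, az, gripper, ...]. A call has 1 to 5 rows; each row shifts and turns the commanded pose from where the row before left it, along the tool's axes as they then stand; what a row does not reach is not made up. A row lasts 1/10 s, in which the tool goes at most 50 mm and 8.59 degrees, less where a joint would pass 70% of its speed; a pose out of reach is approached as far as the arm can. A call with a number of a shift or a turn outside -1 to 1 is refused whole. A call with a gripper value outside its range is refused whole. The fingers move at their own pace and stop on an object; the grip force is fixed at half the most. Time passes only in rows, so rows that do not move let the fingers close. It gives the time, the measured TCP pose, the force, the opening and the grip force at its end, in the units of the state.
- robot.observe(): the state, without advancing time (a new reading comes with each control period).
- optics.capture(name): name is "scene" or "top" or "wrist"; returns the picture (420x560x3 uint8, blue, green, red); there is no depth.
- optics.camera_info(name): a dict with "fov_y" (degrees; the focal length in pixels is half the picture's height over the tangent of half this angle, whatever the lens; pixels are square), "cx", "cy" (the principal point, pixels), "origin" and "attitude" of the camera in the world. Camera axes: x right, y up, looking along -z (the intrinsics and any distortion apply to the point x, -y, -z); pixel columns grow to the right and rows downward; lengths in m; the calibration is good to about 2 mm. A picture is of the moment at which its call begins: read the wrist's pose just before it. camera_info takes no time and is no camera call; for the wrist camera it gives the pose at the moment of the call.
- robot.sign_off(): hands the job in; it is judged then, once.
Trained networks look in the newest picture that a camera, given by its name, has taken for a name from the list of things; names that differ only in an ending like _2 or _b are one class to them, and where a whole thing is asked for, a point or a joint stands for the part that bears it (a point fixed in the world has none). Each returns a list of dicts, best first, with "p" (0 to 1); they miss things now and then, are a little off and sometimes report something else, mostly with a low value. They report only what shows in the picture. A call takes as long as a camera call. They do not tell look-alikes from the thing itself.
- optics.spot_in(camera, query): "uv" ([column, row] in pixels, amid what is visible of it).
- optics.trace(camera, query): "region" (420x560 bool, what is visible of it) and "uv" ([column, row] in pixels, amid what is visible of it).
- optics.mark_of(camera, query): "uv" ([column, row] in pixels: a listed point, or the origin of a listed thing).
The state is a dict: "t": time; "joints": joint angles; "qvel": joint speeds; "tau": joint torques, N m; "tool_pos": TCP position; "orientation": TCP orientation; "wrist_force": force on the tool from outside, world axes, zero at the start; "ft_torque": the same for the moment, N m; "finger_gap": finger opening in m; "grasp_force": force on a finger pad.
Only numpy, scipy, OpenCV 4.12 (cv2) and the standard library are available. Lean on these libraries where they do the work, as an engineer would, in place of code of your own. Each camera call takes 0.05 s, during which the arm holds its last target. There are 200 camera calls.

## Working session

There is one attempt and no reset: what is moved stays moved. The work goes in short steps, Python scripts to look and compute and a tool call to move; the robot and the scene stay as the last step left them, time stands still between calls to the robot, and variables do not carry over. Pictures are saved under pics/ and viewed, at most 17 in all, crops included, and the job is handed in when it is done.

Besides the shell and the picture viewer there is one more tool, called by a JSON object that holds its "name" and its "arguments". apply_moves: Moves the arm, as the interface text tells. Shifts and turns lie within -1 to 1; 1 stands for 15 cm of shift or 2 pi rad of turn. Its arguments: {"type":"object","properties":{"steps":{"type":"array","items":{"type":"number"}}},"required":["steps"]}

```bash
mkdir -p pics; ls
cat > h.py <<'E'
import numpy as np, cv2
from station import robot, optics
from scipy.spatial.transform import Rotation as R
E
python3 - <<'E'
from h import *
s=robot.observe(); print({k:np.round(v,3).tolist() for k,v in s.items()})
for n in ["scene","top","wrist"]:
    i=optics.camera_info(n); print(n,i)
    cv2.imwrite(f"pics/{n}0.png",optics.capture(n))
E
```

```text
pics
{'t': 0.0, 'joints': [-1.358, 0.616, -0.013, 1.425, 0.008, 1.103, -0.04], 'qvel': [0.001, 0.0, -0.002, -0.0, -0.0, 0.002, -0.0], 'tau': [-0.0, -45.894, 0.209, -16.575, -0.061, 0.021, 0.0], 'tool_pos': [0.154, 0.631, 0.218], 'orientation': [0.119, 0.993, -0.001, -0.0], 'wrist_force': [0.229, 0.022, 0.094], 'ft_torque': [-0.002, 0.028, 0.032], 'grasp_force': 0.0, 'finger_gap': 0.093}
scene {'fov_y': 56.46037618526177, 'cx': 271.46162753855197, 'cy': 210.74489085372454, 'origin': array([ 0.77907517, -0.52921788,  0.91630922]), 'attitude': array([0.28125527, 0.08394721, 0.27587149, 0.91528316])}
top {'fov_y': 50.76761424847981, 'cx': 288.4985373302726, 'cy': 212.16220602708898, 'origin': array([ 0.15312859, -0.05057284,  1.32307066]), 'attitude': array([ 0.07939674, -0.07398543, -0.66599609,  0.73801865])}
wrist {'fov_y': 69.95294461277777, 'cx': 274.35807195972404, 'cy': 209.4304731676383, 'origin': array([0.08365124, 0.64824703, 0.3834397 ]), 'attitude': array([-0.10471696, -0.08106157,  0.61223368,  0.77950837])}
```

View pics/scene0.png

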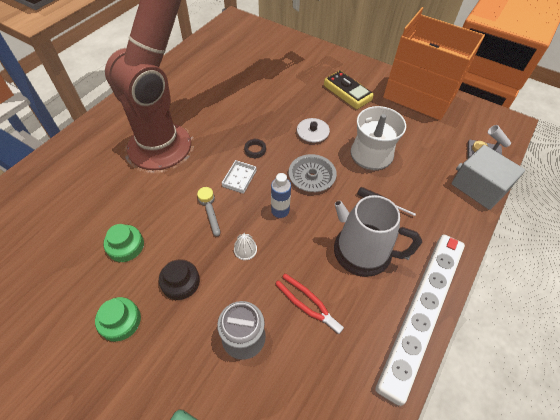

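View pics/top0.png

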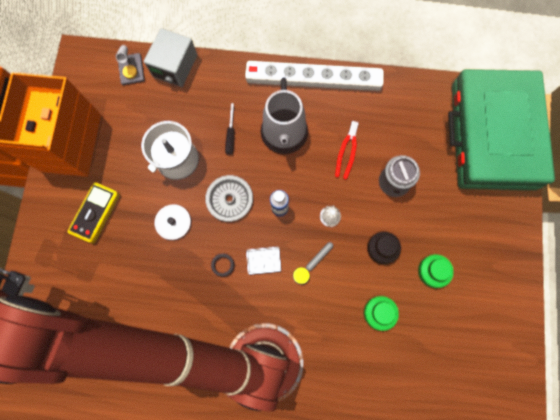

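Scene picture: strainer (313,174), juicer (376,140), kettle (370,232), kettle lid (313,130), reamer (245,245), grinder (241,330), black cap (179,279), can (281,196), green look-alikes (123,242), (117,319). Top picture: strainer (229,199), juicer (172,150), kettle (284,120), lid (172,222), reamer (330,216), cap (384,248), grinder (399,175), can (280,203).

```bash
cat >> h.py <<'E'
def ray(cam,uv,info=None):
    i=info or optics.camera_info(cam); f=210/np.tan(np.radians(i['fov_y']/2))
    d=R.from_quat(i['attitude']).apply([(uv[0]-i['cx'])/f,-(uv[1]-i['cy'])/f,-1]); return np.array(i['origin']),d
def atz(cam,uv,z,info=None):
    o,d=ray(cam,uv,info); return o+d*(z-o[2])/d[2]
def tri(a,b):
    (o1,d1),(o2,d2)=a,b
    d1=d1/np.linalg.norm(d1);d2=d2/np.linalg.norm(d2)
    t=np.linalg.lstsq(np.c_[d1,-d2],o2-o1,rcond=None)[0]
    p,q=o1+t[0]*d1,o2+t[1]*d2
    return (p+q)/2,np.linalg.norm(p-q)
def proj(cam,P,info=None):
    i=info or optics.camera_info(cam); f=210/np.tan(np.radians(i['fov_y']/2))
    c=R.from_quat(i['attitude']).inv().apply(np.asarray(P)-i['origin']); return np.array([i['cx']+f*c[...,0]/-c[...,2],i['cy']+f*c[...,1]/c[...,2]]).T
E
python3 - <<'E'
from h import *
names="juicer kettle grinder strainer reamer kettle_lid grinder_lid spray_can".split()
for n in names:
    for cam in ["scene","top"]:
        for m in optics.mark_of(cam,n)[:3]:
            print(n,cam,np.round(m['uv'],1),round(m['p'],2),"z0:",np.round(atz(cam,m['uv'],0)[:2],4))
# hand points
for n,a,b in [("juicer tip",(380,119),(167,146)),("lid knob",(313,126),(171,222)),("cap crown",(179,271),(385,246)),("collar",(313,173),(229,199))]:
    p,e=tri(ray("scene",a),ray("top",b)); print(n,np.round(p,3),round(e,4))
print(proj("top",[[0,0,0]]),proj("scene",[[0,0,0]]))
E
```

```text
juicer scene [370.4 153.5] 0.73 z0: [0.5762 0.3428]
juicer scene [241.2 249.9] 0.6 z0: [ 0.4396 -0.1594]
juicer top [174.1 160.9] 0.81 z0: [0.5715 0.3487]
kettle scene [357.5 248.7] 0.58 z0: [0.6949 0.0143]
kettle scene [240.9 245. ] 0.2 z0: [ 0.4302 -0.1478]
kettle top [284.8 131.4] 0.86 z0: [0.7057 0.0133]
grinder scene [245.4 338.3] 0.66 z0: [ 0.5841 -0.3417]
grinder top [396.  179.9] 0.8 z0: [ 0.5811 -0.3479]
strainer scene [311.  172.3] 0.95 z0: [0.4593 0.1733]
strainer scene [182.5 282.4] 0.58 z0: [ 0.3709 -0.316 ]
strainer scene [240.3 247.8] 0.45 z0: [ 0.4339 -0.1556]
strainer top [226.8 197.6] 0.55 z0: [0.4706 0.1686]
strainer top [394.3 180.3] 0.3 z0: [ 0.5793 -0.3426]
reamer scene [241.1 247.1] 0.86 z0: [ 0.4344 -0.1527]
reamer top [330.5 214.2] 0.62 z0: [ 0.4512 -0.1538]
kettle_lid scene [309.5 134.4] 0.63 z0: [0.3744 0.309 ]
kettle_lid scene [361.7 250.1] 0.43 z0: [0.706  0.0167]
kettle_lid top [171.1 221.8] 0.75 z0: [0.3778 0.3271]
grinder_lid scene [120.3 322.6] 0.65 z0: [ 0.3156 -0.4755]
grinder_lid scene [180.9 286. ] 0.59 z0: [ 0.374  -0.3256]
grinder_lid top [382.5 248. ] 0.79 z0: [ 0.3636 -0.318 ]
grinder_lid top [431.8 271.6] 0.78 z0: [ 0.308  -0.4681]
grinder_lid top [379.  311.4] 0.59 z0: [ 0.1764 -0.3183]
spray_can scene [279.8 210.2] 0.58 z0: [0.4558 0.0041]
spray_can top [281.6 206.8] 0.56 z0: [ 0.459  -0.0025]
juicer tip [0.571 0.335 0.145] 0.0092
lid knob [0.375 0.322 0.026] 0.0051
cap crown [ 0.364 -0.312  0.049] 0.0067
collar [0.467 0.162 0.011] 0.0078
[[263.7391607  362.89399617]] [[158.96258988 145.69671081]]
```

```bash
cat >> h.py <<'E'
def plan(*targets, step=45):
    "targets: (x,y,z[,yaw_deg change]); prints tool-frame unit shifts per leg from the measured pose (tool pointing down)"
    s=robot.observe(); p=np.array(s['tool_pos']); Rt=R.from_quat(s['orientation'])
    ex=Rt.apply([1,0,0]); yaw=np.arctan2(ex[1],ex[0]); Rt=R.from_euler('z',yaw)*R.from_euler('x',np.pi)
    tilt=np.degrees((R.from_quat(s['orientation']).inv()*Rt).as_rotvec())
    print("at",p.round(4),"yaw",round(np.degrees(yaw),2),"tilt",tilt.round(2),"gap",round(s['finger_gap'],4),"F",np.round(s['wrist_force'],1),"t",round(s['t'],2),"J",np.round(s['joints'],2))
    for t in targets:
        d=np.array(t[:3])-p; u=Rt.inv().apply(d)/.15; n=max(1,int(np.ceil(np.linalg.norm(d)*1000/step)))
        print(t,"rows",n,"each",(u/n).round(4)); p=np.array(t[:3])
E
python3 - <<'E'
from h import *
i=optics.camera_info("wrist"); print(atz("wrist",(i['cx'],i['cy']),0), atz("wrist",(0,0),0),atz("wrist",(560,420),0))
print(proj("wrist",[robot.observe()['tool_pos']]))
plan((.40,.27,.26))
E
```

```text
[0.185344   0.62388594 0.        ] [-0.12244208  0.3840502   0.        ] [0.64451702 0.99432567 0.        ]
[[274.38636424 253.06195377]]
at [0.1537 0.6315 0.2187] yaw 166.32 tilt [-0. -0.  0.] gap 0.0931 F [-1.  -0.6  0.4] t 0.95 J [-1.36  0.61 -0.01  1.42  0.01  1.1  -0.04]
(0.4, 0.27, 0.26) rows 10 each [-0.2165 -0.1953 -0.0275]
```

{"name": "apply_moves", "arguments": {"steps": [-0.216, -0.195, -0.0275, 0, 0, 0, -1, -0.216, -0.195, -0.0275, 0, 0, 0, -1, -0.216, -0.195, -0.0275, 0, 0, 0, -1, -0.216, -0.195, -0.0275, 0, 0, 0, -1, -0.216, -0.195, -0.0275, 0, 0, 0, -1]}}

```text
t: 1.45
tool_pos: [0.2774, 0.4497, 0.2397]
orientation: [0.119, 0.993, 0.0, 0.0]
wrist_force: [1.9, -0.6, 0.5]
finger_gap: 0.0927
grasp_force: 0.0
```

{"name": "apply_moves", "arguments": {"steps": [-0.216, -0.195, -0.0275, 0, 0, 0, -1, -0.216, -0.195, -0.0275, 0, 0, 0, -1, -0.216, -0.195, -0.0275, 0, 0, 0, -1, -0.216, -0.195, -0.0275, 0, 0, 0, -1, -0.216, -0.195, -0.0275, 0, 0, 0, -0.29]}}

```text
t: 1.95
tool_pos: [0.4002, 0.2692, 0.2604]
orientation: [0.119, 0.993, 0.0, 0.0]
wrist_force: [0.2, 0.8, -0.2]
finger_gap: 0.0886
grasp_force: 0.0
```

{"name": "apply_moves", "arguments": {"steps": [0, 0, 0, 0, 0, 0, -0.29, 0, 0, 0, 0, 0, 0, -0.29]}}

```text
t: 2.15
tool_pos: [0.3999, 0.27, 0.2602]
orientation: [0.121, 0.993, 0.0, 0.0]
wrist_force: [-0.5, 1.2, -0.6]
finger_gap: 0.0735
grasp_force: 0.0
```

Run:
```python
from h import *
i=optics.camera_info("wrist"); im=optics.capture("wrist"); cv2.imwrite("pics/w1.png",im); import pickle; pickle.dump(i,open("w1.pkl","wb"))
plan()
for n in "strainer kettle_lid juicer".split():
    for m in optics.mark_of("wrist",n)[:2]: print(n,np.round(m['uv'],1),round(m['p'],2),np.round(atz("wrist",m['uv'],0,i),4))
```

```text
at [0.399  0.2714 0.26  ] yaw 166.34 tilt [ 0.05 -0.03 -0.  ] gap 0.0692 F [ 0.4  0.5 -0.1] t 2.2 J [-0.69  0.31  0.06  1.83 -0.02  1.    0.71]
strainer [213.7 242.9] 0.66 [0.4715 0.1579 0.    ]
kettle_lid [304.  156.2] 0.55 [0.3774 0.3188 0.    ]
juicer [343.  282.2] 0.6 [0.5839 0.3362 0.    ]
```

View pics/w1.png

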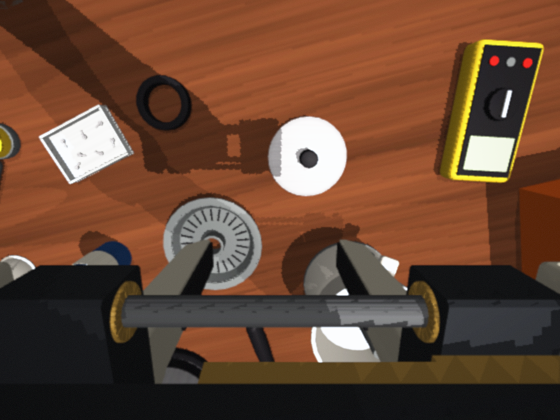

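Wrist picture: lid disc centre near (308,156), strainer centre near (212,243), juicer partly hidden by the gripper at (345,280+).

```bash
cat >> h.py <<'E'
def circ(c,r,n=72):
    a=np.linspace(0,2*np.pi,n,endpoint=False); return np.c_[c[0]+r*np.cos(a),c[1]+r*np.sin(a),np.full(n,c[2])]
def fitc(cam,name,z,r,near=None,info=None):
    "centre and radius (m) of the circle at height z seen as the traced outline's ellipse"
    for m in optics.trace(cam,name)[:4]:
        if near is not None and np.hypot(*(np.array(m['uv'])-near))>35: continue
        cs,_=cv2.findContours(m['region'].astype(np.uint8),cv2.RETR_EXTERNAL,cv2.CHAIN_APPROX_NONE)
        c=max(cs,key=cv2.contourArea)[:,0].astype(float)
        if len(c)<12: continue
        h=cv2.convexHull(c.astype(np.float32))
        P=np.array([atz(cam,u,z,info) for u in c])
        from scipy.optimize import least_squares
        q=least_squares(lambda q:np.hypot(P[:,0]-q[0],P[:,1]-q[1])-q[2],[*P[:,:2].mean(0),r],loss='soft_l1',f_scale=.002).x
        q2=least_squares(lambda q:np.hypot(P[:,0]-q[0],P[:,1]-q[1])-r,q[:2],loss='soft_l1',f_scale=.002).x
        print(name,cam,"p",round(m['p'],2),"uv",np.round(m['uv'],0),"free",q.round(4),"fixed r",q2.round(4),"rms",round(float(np.std(np.hypot(P[:,0]-q[0],P[:,1]-q[1]))),4)); return q2
E
python3 - <<'E'
from h import *
optics.capture("top");optics.capture("scene"); i=optics.camera_info("wrist"); optics.capture("wrist"); plan()
fitc("wrist","kettle_lid",.018,.053,(308,156)); fitc("wrist","strainer",.02,.0715,(212,243))
for c in ["scene","top"]:
    u=dict(scene=[(313,130),(313,174),(179,279)],top=[(172,222),(229,199),(384,248)])[c]
    fitc(c,"kettle_lid",.018,.053,u[0]);fitc(c,"strainer",.02,.0715,u[1]);fitc(c,"grinder_lid",.014,.0485,u[2])
E
```

```text
at [0.3987 0.2717 0.2597] yaw 166.45 tilt [-0.01 -0.03  0.  ] gap 0.0598 F [ 0.8  0.9 -0.3] t 2.5 J [-0.69  0.31  0.06  1.83 -0.02  1.    0.71]
kettle_lid wrist p 0.57 uv [304. 160.] free [0.3781 0.3206 0.0519] fixed r [0.3782 0.3205] rms 0.0005
strainer wrist p 0.85 uv [218. 237.] free [0.467  0.1607 0.0685] fixed r [0.4685 0.1596] rms 0.0197
kettle_lid scene p 0.65 uv [311. 128.] free [0.3811 0.3186 0.051 ] fixed r [0.3808 0.3189] rms 0.0013
strainer scene p 0.64 uv [313. 174.] free [0.4678 0.1611 0.0714] fixed r [0.4678 0.1611] rms 0.0015
grinder_lid scene p 0.79 uv [180. 281.] free [ 0.3625 -0.3168  0.0518] fixed r [ 0.3626 -0.3171] rms 0.0028
kettle_lid top p 0.6 uv [178. 218.] free [0.3809 0.3008 0.0336] fixed r [0.3638 0.3251] rms 0.0089
strainer top p 0.68 uv [225. 194.] free [0.4664 0.16   0.0695] fixed r [0.4663 0.1599] rms 0.0012
grinder_lid top p 0.88 uv [383. 243.] free [ 0.361  -0.3185  0.0474] fixed r [ 0.3613 -0.3182] rms 0.0019
```

Run:
```python
from h import *
T={"juicer":[(.573,.346,.134),.07,(.573,.346,.161),.0075],"kettle":[(.70,.014,.178),.051,(.70,.014,0),.076],"grinder":[(.5825,-.345,.12),.038,(.5825,-.345,.1),.05]}
rows=[]
for c in ["scene","top"]:
    im=optics.capture(c); row=[]
    for n,(a,ra,b,rb) in T.items():
        u=proj(c,[a])[0]; M=np.array([[3.6,0,133-3.6*u[0]],[0,3.6,140-3.6*u[1]]])
        k=cv2.warpAffine(im,M,(266,300),flags=cv2.INTER_CUBIC)
        for cc,r,col in((a,ra,(0,255,0)),(b,rb,(0,0,255))):
            q=proj(c,circ(cc,r))@M[:,:2].T+M[:,2]; cv2.polylines(k,[np.int32(np.round(q*16))],True,col,1,cv2.LINE_AA,4)
        row.append(k)
    rows.append(np.hstack(row))
cv2.imwrite("pics/ov1.png",np.vstack(rows))
plan((.65,.31,.34))
```

```text
at [0.3994 0.2707 0.2599] yaw 166.31 tilt [-0. -0.  0.] gap 0.06 F [-0.2 -0.2  0.9] t 3.0 J [-0.69  0.31  0.06  1.83 -0.02  1.    0.71]
(0.65, 0.31, 0.34) rows 6 each [-0.2602  0.1083 -0.089 ]
```

View pics/ov1.png

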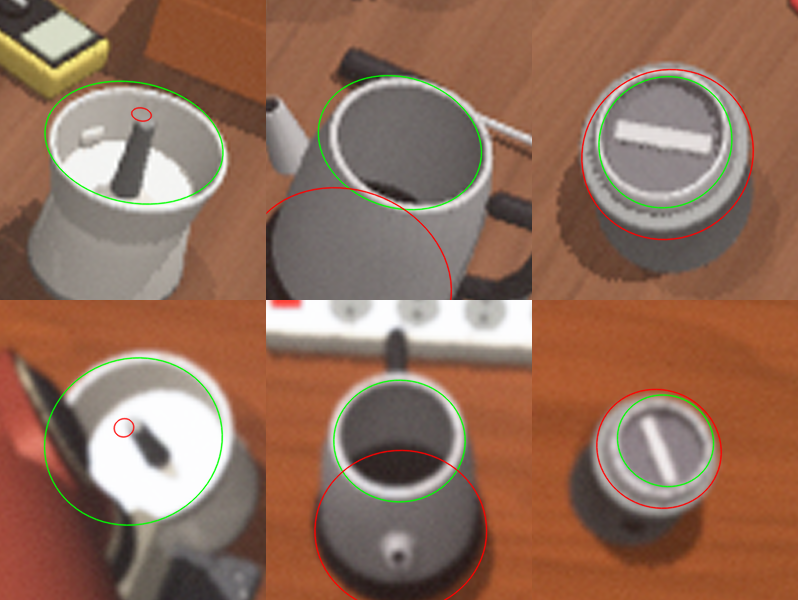

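Run:
```python
from h import *
for n,P,obs in [("juicer",(.573,.346,.134),dict(scene=(3,6.5),top=(14,-3))),("kettle",(.7,.014,.178),dict(scene=(10.5,2),top=(-1.5,-3.5))),("grinder",(.5825,-.345,.11),dict(scene=(0,-4),top=(0,1.5)))]:
    for c,d in obs.items():
        u=proj(c,[P])[0]+np.array(d)/3.6; print(n,c,atz(c,u,P[2]).round(4))
```

```text
juicer scene [0.5781 0.3405 0.134 ]
juicer top [0.5766 0.3354 0.134 ]
kettle scene [0.7062 0.0163 0.178 ]
kettle top [0.7028 0.0155 0.178 ]
grinder scene [ 0.5811 -0.3431  0.11  ]
grinder top [ 0.5812 -0.3451  0.11  ]
```

{"name": "apply_moves", "arguments": {"steps": [-0.26, 0.108, -0.089, 0, 0, 0, -0.29, -0.26, 0.108, -0.089, 0, 0, 0, -0.29, -0.26, 0.108, -0.089, 0, 0, 0, -0.29, -0.26, 0.108, -0.089, 0, 0, 0, -0.29, -0.26, 0.108, -0.089, 0, 0, 0, -0.29]}}

```text
t: 3.5
tool_pos: [0.6094, 0.3034, 0.3273]
orientation: [0.119, 0.993, 0.0, 0.0]
wrist_force: [1.4, -0.1, 0.4]
finger_gap: 0.0601
grasp_force: 0.0
```

{"name": "apply_moves", "arguments": {"steps": [-0.26, 0.108, -0.089, 0, 0, 0, -0.29, 0, 0, 0, 0, 0, 0, -0.29]}}

```text
t: 3.7
tool_pos: [0.6549, 0.3089, 0.3375]
orientation: [0.121, 0.993, -0.001, 0.001]
wrist_force: [-0.2, -0.7, -1.6]
finger_gap: 0.0601
grasp_force: 0.0
```

Run:
```python
from h import *
i=optics.camera_info("wrist"); im=optics.capture("wrist"); cv2.imwrite("pics/w2.png",im); plan()
for c,r,col in (((.571,.340,.134),.07,(0,255,0)),((.571,.340,.161),.0075,(0,0,255))):
    q=proj("wrist",circ(c,r),i); cv2.polylines(im,[np.int32(np.round(q*16))],True,col,1,cv2.LINE_AA,4)
cv2.imwrite("pics/w2o.png",im)
```

```text
at [0.6519 0.3092 0.3376] yaw 166.2 tilt [-0.1  -0.03  0.  ] gap 0.0601 F [-1.5 -0.5 -0.6] t 3.75 J [-0.51  0.69  0.09  0.95 -0.06  1.51  0.89]
```

View pics/w2o.png

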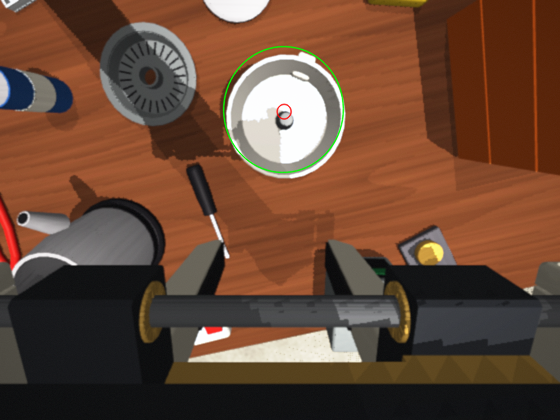

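Wrist picture: juicer rim centre near (286,115), about (+2.5,+5) px from the overlay; strainer at (149,74) fully visible.

Run:
```python
from h import *
i=optics.camera_info("wrist"); im=optics.capture("wrist"); plan()
u=proj("wrist",[(.571,.34,.134)],i)[0]; print(atz("wrist",u+[2.5,5],.134,i))
fitc("wrist","juicer",.134,.07,(285,115),i); fitc("wrist","strainer",.02,.0715,(149,74),i)
m=optics.trace("wrist","juicer")[0]['region']; ys,xs=np.nonzero(m); print(xs.min(),xs.max(),ys.min(),ys.max(),u)
m=optics.trace("wrist","strainer")[0]['region']; ys,xs=np.nonzero(m); print(xs.min(),xs.max(),ys.min(),ys.max(),proj("wrist",[(.467,.16,.02)],i))
plan((.467,.160,.26),(.467,.160,.05))
```

```text
at [0.65   0.3096 0.3382] yaw 166.28 tilt [-0.09 -0.11  0.  ] gap 0.0604 F [-0.2  0.2 -0.4] t 3.8 J [-0.51  0.69  0.09  0.95 -0.06  1.51  0.89]
[0.57719127 0.34156048 0.134     ]
juicer wrist p 0.77 uv [283. 120.] free [0.5791 0.3411 0.0693] fixed r [0.579  0.3412] rms 0.0011
strainer wrist p 0.79 uv [145.  78.] free [0.4683 0.161  0.0708] fixed r [0.4683 0.161 ] rms 0.0005
227 345 56 181 [283.57315595 115.70125506]
101 196 26 128 [[147.93635034  78.09515986]]
at [0.6482 0.3101 0.3407] yaw 166.38 tilt [ 0.02 -0.04 -0.  ] gap 0.0603 F [-0.6  0.4  0.6] t 4.0 J [-0.51  0.68  0.09  0.95 -0.06  1.51  0.89]
(0.467, 0.16, 0.26) rows 6 each [ 0.1564 -0.2095  0.0897]
(0.467, 0.16, 0.05) rows 5 each [ 0.   -0.    0.28]
```

{"name": "apply_moves", "arguments": {"steps": [0.156, -0.209, 0.09, 0, 0, 0, -0.29, 0.156, -0.209, 0.09, 0, 0, 0, -0.29, 0.156, -0.209, 0.09, 0, 0, 0, -0.29, 0.156, -0.209, 0.09, 0, 0, 0, -0.29, 0.156, -0.209, 0.09, 0, 0, 0, -0.29]}}

```text
t: 4.5
tool_pos: [0.4962, 0.1842, 0.2729]
orientation: [0.119, 0.993, 0.0, 0.0]
wrist_force: [0.2, 0.3, -0.6]
finger_gap: 0.0598
grasp_force: 0.0
```

{"name": "apply_moves", "arguments": {"steps": [0.156, -0.209, 0.09, 0, 0, 0, -0.29, 0, 0, 0.28, 0, 0, 0, -0.29, 0, 0, 0.28, 0, 0, 0, -0.29, 0, 0, 0.28, 0, 0, 0, -0.29, 0, 0, 0, 0, 0, 0, -0.29]}}

```text
t: 5.0
tool_pos: [0.464, 0.1591, 0.1298]
orientation: [0.119, 0.993, -0.002, -0.005]
wrist_force: [-0.2, -0.4, 0.4]
finger_gap: 0.0603
grasp_force: 0.0
```

{"name": "apply_moves", "arguments": {"steps": [0, 0, 0.2, 0, 0, 0, -0.29, 0, 0, 0, 0, 0, 0, -0.29, 0, 0, 0, 0, 0, 0, -0.29]}}

```text
t: 5.3
tool_pos: [0.4693, 0.1606, 0.1049]
orientation: [0.119, 0.993, 0.0, 0.001]
wrist_force: [0.5, 0.7, -0.1]
finger_gap: 0.0603
grasp_force: 0.0
```

Run:
```python
from h import *
plan((.468,.1605,.05),(.468,.1605,.0055))
```

```text
at [0.4693 0.1606 0.1049] yaw 166.34 tilt [0.07 0.09 0.  ] gap 0.0603 F [ 0.5  0.7 -0.1] t 5.3 J [-0.42  0.54  0.07  2.   -0.06  0.61  1.02]
(0.468, 0.1605, 0.05) rows 2 each [ 0.0041 -0.0014  0.1829]
(0.468, 0.1605, 0.0055) rows 1 each [ 0.     -0.      0.2967]
```

{"name": "apply_moves", "arguments": {"steps": [0.008, 0, 0.2, 0, 0, 0, -0.29, 0, 0, 0.2, 0, 0, 0, -0.29, 0, 0, 0.15, 0, 0, 0, -0.29, 0, 0, 0.1, 0, 0, 0, -0.29, 0, 0, 0, 0, 0, 0, -0.29]}}

```text
t: 5.8
tool_pos: [0.468, 0.1608, 0.006]
orientation: [0.119, 0.993, 0.0, 0.0]
wrist_force: [-0.3, 0.3, 0.2]
finger_gap: 0.0596
grasp_force: 0.0
```

Run:
```python
from h import *
plan((.468,.1605,.0055))
```

```text
at [0.468  0.1608 0.006 ] yaw 166.33 tilt [0.01 0.   0.  ] gap 0.0596 F [-0.3  0.3  0.2] t 5.8 J [-0.4   0.71  0.04  2.06 -0.08  0.37  1.03]
(0.468, 0.1605, 0.0055) rows 1 each [-0.0003 -0.002   0.0033]
```

{"name": "apply_moves", "arguments": {"steps": [0, 0, 0, 0, 0, 0, 1, 0, 0, 0, 0, 0, 0, 1, 0, 0, 0, 0, 0, 0, 1, 0, 0, 0, 0, 0, 0, 1, 0, 0, 0, 0, 0, 0, 1]}}

```text
t: 6.3
tool_pos: [0.4683, 0.1608, 0.0064]
orientation: [0.119, 0.993, 0.0, 0.001]
wrist_force: [-0.1, -0.8, 6.2]
finger_gap: 0.0335
grasp_force: 30.0
```

{"name": "apply_moves", "arguments": {"steps": [0, 0, -0.05, 0, 0, 0, 1, 0, 0, -0.2, 0, 0, 0, 1, 0, 0, -0.28, 0, 0, 0, 1, 0, 0, -0.28, 0, 0, 0, 1, 0, 0, -0.28, 0, 0, 0, 1]}}

```text
t: 6.8
tool_pos: [0.467, 0.1603, 0.1708]
orientation: [0.119, 0.993, -0.0, -0.0]
wrist_force: [0.7, 1.2, -1.1]
finger_gap: 0.0331
grasp_force: 30.0
```

{"name": "apply_moves", "arguments": {"steps": [0, 0, -0.28, 0, 0, 0, 1, 0, 0, 0, 0, 0, 0, 1, 0, 0, 0, 0, 0, 0, 1]}}

```text
t: 7.1
tool_pos: [0.4675, 0.1605, 0.2118]
orientation: [0.119, 0.993, 0.0, 0.001]
wrist_force: [-0.1, -0.6, -0.2]
finger_gap: 0.0329
grasp_force: 30.0
```

Run:
```python
from h import *
optics.capture("scene");optics.capture("top"); plan((.578,.341,.25),(.578,.341,.121))
p=robot.observe()['tool_pos']
z=p[2]-.006+.02
for c in ["scene","top"]: fitc(c,"strainer",z,.0715,proj(c,[[*p[:2],z]])[0])
plan((.578,.341,.25),(.578,.341,.121))
```

```text
at [0.4664 0.1601 0.2098] yaw 166.32 tilt [-0.11 -0.15  0.  ] gap 0.0332 F [ 0.3 -0.2 -0.4] t 7.2 J [-0.44  0.39  0.09  1.88 -0.04  0.88  1.  ]
(0.578, 0.341, 0.25) rows 5 each [-0.0876  0.2696 -0.0536]
(0.578, 0.341, 0.121) rows 3 each [ 0.     -0.      0.2867]
strainer scene p 0.87 uv [324. 126.] free [0.4746 0.1568 0.0609] fixed r [0.4643 0.1646] rms 0.0193
strainer top p 0.7 uv [229. 192.] free [0.4244 0.1273 0.023 ] fixed r [0.3854 0.1869] rms 0.0027
at [0.4664 0.1601 0.2094] yaw 166.33 tilt [-0.13 -0.18  0.  ] gap 0.0333 F [-0.5 -0.1 -0.7] t 7.3 J [-0.44  0.39  0.09  1.88 -0.04  0.88  1.  ]
(0.578, 0.341, 0.25) rows 5 each [-0.0875  0.2695 -0.0541]
(0.578, 0.341, 0.121) rows 3 each [ 0.     -0.      0.2867]
```

{"name": "apply_moves", "arguments": {"steps": [-0.0875, 0.269, 0, 0, 0, 0, 1, -0.0875, 0.269, 0, 0, 0, 0, 1, -0.0875, 0.269, 0, 0, 0, 0, 1, -0.0875, 0.269, 0, 0, 0, 0, 1, -0.0875, 0.269, 0, 0, 0, 0, 1]}}

```text
t: 7.8
tool_pos: [0.5792, 0.3421, 0.2089]
orientation: [0.119, 0.993, -0.001, -0.001]
wrist_force: [1.2, -0.2, -1.1]
finger_gap: 0.0326
grasp_force: 30.0
```

{"name": "apply_moves", "arguments": {"steps": [0, 0, 0, 0, 0, 0, 1, 0, 0, 0, 0, 0, 0, 1, 0, 0, 0, 0, 0, 0, 1]}}

```text
t: 8.1
tool_pos: [0.5787, 0.3391, 0.2099]
orientation: [0.12, 0.993, -0.001, -0.001]
wrist_force: [0.7, 0.6, -1.0]
finger_gap: 0.0329
grasp_force: 30.0
```

Run:
```python
from h import *
s=optics.capture("scene");i=optics.camera_info("wrist"); w=optics.capture("wrist"); plan((.578,.341,.18),(.578,.341,.123))
k=cv2.resize(s[50:200,290:450],None,fx=2.5,fy=2.5,interpolation=cv2.INTER_CUBIC)
cv2.imwrite("pics/s3.png",np.hstack([k[:375],cv2.resize(w,(400,300))[:300] if 0 else cv2.copyMakeBorder(cv2.resize(w,(400,300)),0,75,0,0,cv2.BORDER_CONSTANT)]))
```

```text
at [0.579  0.3392 0.211 ] yaw 166.2 tilt [-0.08 -0.01  0.  ] gap 0.0331 F [-0.3  0.  -0.1] t 8.2 J [-0.61  0.66  0.08  1.37 -0.06  1.12  0.81]
(0.578, 0.341, 0.18) rows 1 each [0.0093 0.0104 0.2066]
(0.578, 0.341, 0.123) rows 2 each [ 0.   -0.    0.19]
```

View pics/s3.png

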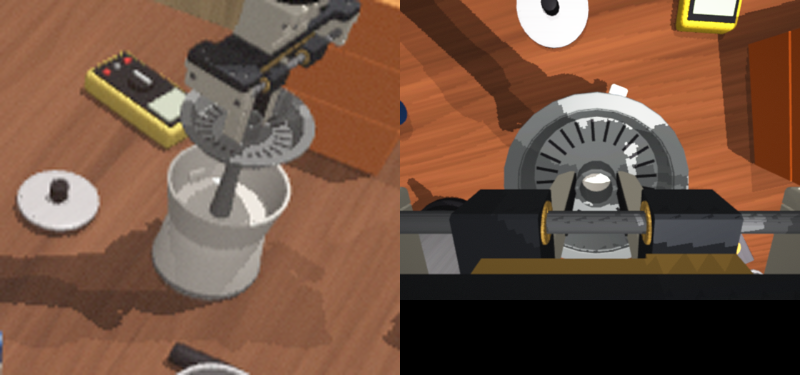

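The strainer hangs level over the juicer bowl, cone under its collar; lowering.

{"name": "apply_moves", "arguments": {"steps": [0.005, 0.008, 0.1, 0, 0, 0, 1, 0, 0, 0.1, 0, 0, 0, 1, 0, 0, 0.1, 0, 0, 0, 1, 0, 0, 0.08, 0, 0, 0, 1, 0, 0, 0, 0, 0, 0, 1]}}

```text
t: 8.7
tool_pos: [0.5775, 0.3409, 0.1524]
orientation: [0.12, 0.993, -0.001, -0.002]
wrist_force: [-0.4, 0.4, -1.1]
finger_gap: 0.0329
grasp_force: 30.0
```

{"name": "apply_moves", "arguments": {"steps": [0, 0, 0.06, 0, 0, 0, 1, 0, 0, 0.05, 0, 0, 0, 1, 0, 0, 0, 0, 0, 0, 1]}}

```text
t: 9.0
tool_pos: [0.578, 0.342, 0.1364]
orientation: [0.119, 0.993, -0.001, -0.001]
wrist_force: [0.6, 0.7, -0.7]
finger_gap: 0.0331
grasp_force: 30.0
```

Run:
```python
from h import *
plan((.578,.341,.122))
```

```text
at [0.578  0.342  0.1364] yaw 166.32 tilt [-0.09 -0.09  0.  ] gap 0.0331 F [ 0.6  0.7 -0.7] t 9.0 J [-0.61  0.73  0.08  1.45 -0.06  0.97  0.81]
(0.578, 0.341, 0.122) rows 1 each [-0.0016 -0.0064  0.096 ]
```

{"name": "apply_moves", "arguments": {"steps": [0, 0, 0.04, 0, 0, 0, 1, 0, 0, 0.03, 0, 0, 0, 1, 0, 0, 0, 0, 0, 0, 1]}}

```text
t: 9.3
tool_pos: [0.5782, 0.3421, 0.1261]
orientation: [0.119, 0.993, -0.001, -0.001]
wrist_force: [-1.0, -0.1, -0.7]
finger_gap: 0.0328
grasp_force: 30.0
```

{"name": "apply_moves", "arguments": {"steps": [0, 0, 0.015, 0, 0, 0, 1, 0, 0, 0.012, 0, 0, 0, 1, 0, 0, 0, 0, 0, 0, 1]}}

```text
t: 9.6
tool_pos: [0.5786, 0.3424, 0.1228]
orientation: [0.119, 0.993, -0.0, -0.0]
wrist_force: [-0.9, 0.7, -0.2]
finger_gap: 0.0328
grasp_force: 30.0
```

{"name": "apply_moves", "arguments": {"steps": [0, 0, 0.006, 0, 0, 0, 1, 0, 0, 0, 0, 0, 0, 1, 0, 0, 0, 0, 0, 0, -0.29, 0, 0, 0, 0, 0, 0, -0.29, 0, 0, 0, 0, 0, 0, -0.29]}}

```text
t: 10.1
tool_pos: [0.5787, 0.3424, 0.1219]
orientation: [0.119, 0.993, -0.0, -0.0]
wrist_force: [0.7, 0.0, -0.1]
finger_gap: 0.0525
grasp_force: 0.0
```

{"name": "apply_moves", "arguments": {"steps": [0, 0, 0, 0, 0, 0, -0.29, 0, 0, -0.05, 0, 0, 0, -0.29, 0, 0, -0.2, 0, 0, 0, -0.29, 0, 0, -0.28, 0, 0, 0, -0.29, 0, 0, -0.28, 0, 0, 0, -0.29]}}

```text
t: 10.6
tool_pos: [0.5784, 0.3422, 0.2451]
orientation: [0.119, 0.993, -0.0, -0.0]
wrist_force: [0.3, -0.3, 0.8]
finger_gap: 0.06
grasp_force: 0.0
```

Run:
```python
from h import *
s=optics.capture("scene"); k=cv2.resize(s[90:190,320:430],None,fx=3.6,fy=3.6,interpolation=cv2.INTER_CUBIC)
r=cv2.resize(s[215:275,210:280],None,fx=5,fy=5,interpolation=cv2.INTER_CUBIC)
cv2.imwrite("pics/s4.png",np.hstack([k,cv2.copyMakeBorder(r,0,60,0,0,cv2.BORDER_CONSTANT)]))
optics.capture("top")
for c,u in (("scene",(245,245)),("top",(330,216))):
    fitc(c,"reamer",.003,.031,u)
    for m in optics.trace(c,"reamer")[:1]:
        ys,xs=np.nonzero(m['region']); print(c,xs.min(),xs.max(),ys.min(),ys.max(), xs[ys<=ys.min()+1].mean())
plan((.55,.1,.25),(.445,-.155,.2))
```

```text
reamer scene p 0.78 uv [244. 246.] free [ 0.4425 -0.1476  0.0335] fixed r [ 0.443 -0.149] rms 0.0036
scene 233 256 234 259 244.31578947368422
reamer top p 0.65 uv [330. 218.] free [ 0.4443 -0.1526  0.0293] fixed r [ 0.4446 -0.1527] rms 0.0014
top 321 339 206 226 330.45454545454544
at [0.5778 0.342  0.2423] yaw 166.32 tilt [-0.11 -0.11  0.  ] gap 0.06 F [-0.8 -0.1  0.2] t 10.9 J [-0.61  0.64  0.09  1.32 -0.05  1.19  0.81]
(0.55, 0.1, 0.25) rows 6 each [-0.0335 -0.2686 -0.0085]
(0.445, -0.155, 0.2) rows 7 each [ 0.0397 -0.2596  0.0476]
```

View pics/s4.png

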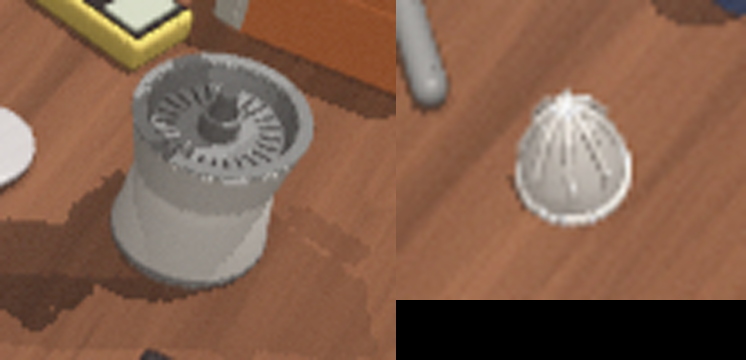

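Strainer sits level in the bowl with the cone through its collar; reamer stands upright. Next a look at the kettle mouth on the way.

{"name": "apply_moves", "arguments": {"steps": [-0.186, -0.193, -0.05, 0, 0, 0, -1, -0.186, -0.193, -0.05, 0, 0, 0, -1, -0.186, -0.193, -0.05, 0, 0, 0, -1, -0.186, -0.193, -0.05, 0, 0, 0, -1, -0.186, -0.193, -0.05, 0, 0, 0, -1]}}

```text
t: 11.4
tool_pos: [0.6798, 0.1672, 0.2791]
orientation: [0.119, 0.993, -0.001, -0.002]
wrist_force: [0.7, 0.4, 0.3]
finger_gap: 0.0918
grasp_force: 0.0
```

{"name": "apply_moves", "arguments": {"steps": [-0.186, -0.193, -0.05, 0, 0, 0, -1, -0.186, -0.193, -0.05, 0, 0, 0, -1, -0.186, -0.193, -0.05, 0, 0, 0, -1, -0.186, -0.193, -0.05, 0, 0, 0, -1, 0, 0, 0, 0, 0, 0, -1]}}

```text
t: 11.9
tool_pos: [0.7623, 0.0206, 0.3081]
orientation: [0.124, 0.992, -0.004, -0.001]
wrist_force: [0.3, -0.7, -0.7]
finger_gap: 0.0927
grasp_force: 0.0
```

{"name": "apply_moves", "arguments": {"steps": [0, 0, 0, 0, 0, 0, -1, 0, 0, 0, 0, 0, 0, -1]}}

```text
t: 12.1
tool_pos: [0.7603, 0.0317, 0.3094]
orientation: [0.118, 0.993, 0.001, -0.002]
wrist_force: [0.1, 0.9, 0.1]
finger_gap: 0.093
grasp_force: 0.0
```

Run:
```python
from h import *
i=optics.camera_info("wrist"); im=optics.capture("wrist"); cv2.imwrite("pics/w5.png",im); plan((.50,-.14,.27))
for c,r,col in (((.7045,.016,.178),.051,(0,255,0)),((.7045,.016,0),.076,(0,0,255)),((.4445,-.1525,.003),.031,(0,255,0))):
    q=proj("wrist",circ(c,r),i); cv2.polylines(im,[np.int32(np.round(q*16))],True,col,1,cv2.LINE_AA,4)
cv2.imwrite("pics/w5o.png",im[:300])
```

```text
at [0.7603 0.0322 0.31  ] yaw 166.47 tilt [ 0.05 -0.15 -0.  ] gap 0.093 F [ 0.6 -0.7 -0. ] t 12.15 J [-0.11  0.79  0.1   0.83 -0.07  1.53  1.3 ]
(0.5, -0.14, 0.27) rows 7 each [ 0.2027 -0.2174  0.0381]
```

View pics/w5o.png

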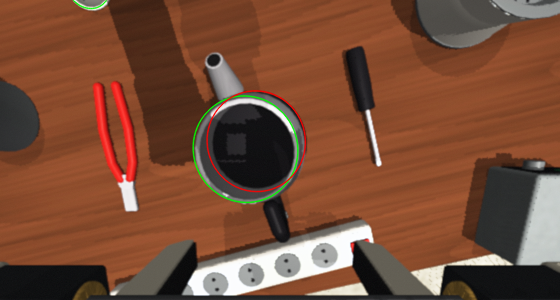

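Kettle rim in the wrist picture near (249,149), nearly on the overlay; refining numerically.

```bash
cat >> h.py <<'E'
def edgefit(cam,c0,circles,info=None,span=.012,im=None):
    "grid search of the centre that puts the most image gradient on the projected circles [(z,r),..]"
    im=optics.capture(cam) if im is None else im
    g=cv2.GaussianBlur(cv2.cvtColor(im,cv2.COLOR_BGR2GRAY).astype(np.float32),(0,0),.8)
    gx,gy=cv2.Sobel(g,cv2.CV_32F,1,0),cv2.Sobel(g,cv2.CV_32F,0,1); best=[]
    for dx in np.arange(-span,span+1e-9,.001):
        for dy in np.arange(-span,span+1e-9,.001):
            sc=0
            for z,r in circles:
                q=proj(cam,circ((c0[0]+dx,c0[1]+dy,z),r,120),info); t=np.roll(q,-1,0)-np.roll(q,1,0); n=np.c_[t[:,1],-t[:,0]]/np.linalg.norm(t,axis=1)[:,None]
                m=q.astype(np.float32)
                s=cv2.remap(gx,m[:,:1],m[:,1:],1)[:,0]*n[:,0]+cv2.remap(gy,m[:,:1],m[:,1:],1)[:,0]*n[:,1]
                sc+=np.mean(np.minimum(np.abs(s),120))
            best.append((sc,c0[0]+dx,c0[1]+dy))
    best=np.array(sorted(best,reverse=True)[:8]); print("edge",cam,best[0].round(4),"mean8",best[:,1:].mean(0).round(4)); return best
E
python3 - <<'E'
from h import *
im=cv2.imread("pics/w5.png"); i=optics.camera_info("wrist")
edgefit("wrist",(.7045,.016),[(.178,.051),(.178,.0465)],i,im=im)
s=cv2.imread("pics/scene0.png");t=cv2.imread("pics/top0.png")
for c,m in(("scene",s),("top",t)):
    edgefit(c,(.7045,.016),[(.178,.051),(.178,.0465)],im=m); edgefit(c,(.577,.341),[(.134,.07),(.134,.0655)],im=m); edgefit(c,(.581,-.344),[(.12,.038),(.1,.05)],im=m)
w2=cv2.imread("pics/w2.png")
E
```

```text
edge wrist [2.3064e+02 7.0650e-01 1.8000e-02] mean8 [0.7065 0.0175]
edge scene [2.373046e+02 7.075000e-01 1.600000e-02] mean8 [0.7076 0.0159]
edge scene [215.8966   0.578    0.341 ] mean8 [0.5768 0.3412]Traceback (most recent call last):
  File "<stdin>", line 6, in <module>
  File "h.py", line 51, in edgefit
    q=proj(cam,circ((c0[0]+dx,c0[1]+dy,z),r,120),info); t=np.roll(q,-1,0)-np.roll(q,1,0); n=np.c_[t[:,1],-t[:,0]]/np.linalg.norm(t,axis=1)[:,None]
  File "h.py", line 16, in proj
    i=info or optics.camera_info(cam); f=210/np.tan(np.radians(i['fov_y']/2))
              ~~~~~~~~~~~~~~~~~~^^^^^
ValueError: time passes only in moves, steps and waits
```

{"name": "apply_moves", "arguments": {"steps": [0.202, -0.217, 0.038, 0, 0, 0, -1, 0.202, -0.217, 0.038, 0, 0, 0, -1, 0.202, -0.217, 0.038, 0, 0, 0, -1, 0.202, -0.217, 0.038, 0, 0, 0, -1, 0.202, -0.217, 0.038, 0, 0, 0, -1]}}

```text
t: 12.65
tool_pos: [0.5733, -0.0913, 0.2826]
orientation: [0.117, 0.993, 0.0, 0.0]
wrist_force: [0.9, -0.2, -0.1]
finger_gap: 0.0928
grasp_force: 0.0
```

{"name": "apply_moves", "arguments": {"steps": [0.202, -0.217, 0.038, 0, 0, 0, -1, 0.202, -0.217, 0.038, 0, 0, 0, -1, 0, 0, 0, 0, 0, 0, -1, 0, 0, 0, 0, 0, 0, -1, 0, 0, 0, 0, 0, 0, -1]}}

```text
t: 13.15
tool_pos: [0.5023, -0.1393, 0.2716]
orientation: [0.117, 0.993, 0.0, 0.001]
wrist_force: [-0.7, -0.7, -0.3]
finger_gap: 0.0931
grasp_force: 0.0
```

Run:
```python
from h import *
i=optics.camera_info("wrist"); im=optics.capture("wrist"); cv2.imwrite("pics/w6.png",im)
fitc("wrist","reamer",.003,.031,info=i); edgefit("wrist",(.4445,-.152),[(.003,.031)],i,im=im)
fitc("wrist","grinder_lid",.01,.0485,proj("wrist",[(.362,-.3175,.02)],i)[0],i)
plan((.4445,-.1525,.15),(.4445,-.1525,.006))
```

```text
reamer wrist p 0.77 uv [255. 146.] free [ 0.4469 -0.1516  0.0304] fixed r [ 0.4469 -0.1516] rms 0.0005
edge wrist [119.8729   0.4465  -0.152 ] mean8 [ 0.4472 -0.1518]
grinder_lid wrist p 0.64 uv [122. 111.] free [ 0.3628 -0.3216  0.0524] fixed r [ 0.3624 -0.3222] rms 0.0028
at [ 0.5023 -0.1399  0.2711] yaw 166.49 tilt [0.03 0.02 0.  ] gap 0.0932 F [-0.4  0.  -0.4] t 13.3 J [ 0.15  0.36  0.11  1.72 -0.05  1.06  1.61]
(0.4445, -0.1525, 0.15) rows 3 each [ 0.1183 -0.0572  0.2692]
(0.4445, -0.1525, 0.006) rows 4 each [ 0.   -0.    0.24]
```

View pics/w6.png

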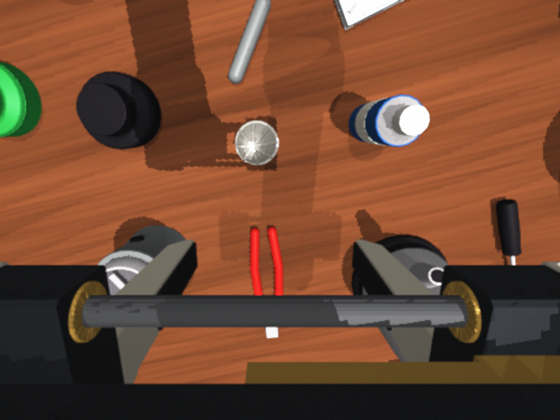

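Reamer at (257,143), can at (410,118), black cap at (118,110) with the green look-alike beyond it at the left edge.

{"name": "apply_moves", "arguments": {"steps": [0.0676, -0.0327, 0.228, 0, 0, 0, -1, 0.0676, -0.0327, 0.228, 0, 0, 0, -1, 0.0676, -0.0327, 0.228, 0, 0, 0, -1, 0.0676, -0.0327, 0.228, 0, 0, 0, -1, 0.0676, -0.0327, 0.228, 0, 0, 0, -1]}}

```text
t: 13.8
tool_pos: [0.4468, -0.1527, 0.099]
orientation: [0.118, 0.993, -0.0, 0.001]
wrist_force: [1.1, -0.3, -0.7]
finger_gap: 0.0926
grasp_force: 0.0
```

{"name": "apply_moves", "arguments": {"steps": [0, 0, 0.1, 0, 0, 0, -1, 0, 0, 0, 0, 0, 0, -1, 0, 0, 0, 0, 0, 0, -1]}}

```text
t: 14.1
tool_pos: [0.4472, -0.153, 0.0853]
orientation: [0.119, 0.993, 0.0, 0.0]
wrist_force: [0.1, -0.3, 0.7]
finger_gap: 0.0931
grasp_force: 0.0
```

Run:
```python
from h import *
plan((.447,-.1517,.0065))
```

```text
at [ 0.4472 -0.153   0.0853] yaw 166.38 tilt [0.01 0.05 0.  ] gap 0.0931 F [ 0.1 -0.3  0.7] t 14.1 J [ 0.23  0.55  0.08  2.07 -0.08  0.52  1.7 ]
(0.447, -0.1517, 0.0065) rows 2 each [0.0016 0.0039 0.2627]
```

{"name": "apply_moves", "arguments": {"steps": [0, 0.008, 0.2, 0, 0, 0, -1, 0, 0, 0.2, 0, 0, 0, -1, 0, 0, 0.125, 0, 0, 0, -1, 0, 0, 0, 0, 0, 0, -1, 0, 0, 0, 0, 0, 0, 1]}}

```text
t: 14.6
tool_pos: [0.4477, -0.1522, 0.0074]
orientation: [0.119, 0.993, -0.0, 0.001]
wrist_force: [-0.4, 0.4, -0.3]
finger_gap: 0.0887
grasp_force: 0.0
```

{"name": "apply_moves", "arguments": {"steps": [0, 0, 0, 0, 0, 0, 1, 0, 0, 0, 0, 0, 0, 1, 0, 0, 0, 0, 0, 0, 1, 0, 0, 0, 0, 0, 0, 1, 0, 0, 0, 0, 0, 0, 1]}}

```text
t: 15.1
tool_pos: [0.4465, -0.1521, 0.0068]
orientation: [0.119, 0.993, -0.0, 0.0]
wrist_force: [-0.3, -0.4, 3.2]
finger_gap: 0.0551
grasp_force: 30.1
```

{"name": "apply_moves", "arguments": {"steps": [0, 0, -0.05, 0, 0, 0, 1, 0, 0, -0.1, 0, 0, 0, 1, 0, 0, -0.2, 0, 0, 0, 1, 0, 0, -0.25, 0, 0, 0, 1, 0, 0, -0.28, 0, 0, 0, 1]}}

```text
t: 15.6
tool_pos: [0.4452, -0.1518, 0.1394]
orientation: [0.119, 0.993, 0.0, -0.001]
wrist_force: [0.6, -0.1, -0.1]
finger_gap: 0.0547
grasp_force: 29.9
```

{"name": "apply_moves", "arguments": {"steps": [0, 0, -0.28, 0, 0, 0, 1, 0, 0, -0.28, 0, 0, 0, 1, 0, 0, -0.2, 0, 0, 0, 1, 0, 0, 0, 0, 0, 0, 1, 0, 0, 0, 0, 0, 0, 1]}}

```text
t: 16.1
tool_pos: [0.4458, -0.1519, 0.2527]
orientation: [0.119, 0.993, 0.0, 0.0]
wrist_force: [-0.5, 0.1, -0.5]
finger_gap: 0.0549
grasp_force: 29.9
```

Run:
```python
from h import *
plan((.578,.3415,.25),(.578,.3415,.19))
```

```text
at [ 0.4458 -0.1519  0.2527] yaw 166.31 tilt [0.   0.02 0.  ] gap 0.0549 F [-0.5  0.1 -0.5] t 16.1 J [ 0.19  0.3   0.12  1.87 -0.04  0.97  1.66]
(0.578, 0.3415, 0.25) rows 12 each [-0.0065  0.2837  0.0015]
(0.578, 0.3415, 0.19) rows 2 each [ 0.  -0.   0.2]
```

{"name": "apply_moves", "arguments": {"steps": [-0.0065, 0.2837, 0, 0, 0, 0, 1, -0.0065, 0.2837, 0, 0, 0, 0, 1, -0.0065, 0.2837, 0, 0, 0, 0, 1, -0.0065, 0.2837, 0, 0, 0, 0, 1, -0.0065, 0.2837, 0, 0, 0, 0, 1]}}

```text
t: 16.6
tool_pos: [0.5001, 0.0549, 0.2504]
orientation: [0.119, 0.993, -0.001, -0.002]
wrist_force: [1.0, -1.3, 0.1]
finger_gap: 0.0548
grasp_force: 29.9
```

{"name": "apply_moves", "arguments": {"steps": [-0.0065, 0.2837, 0, 0, 0, 0, 1, -0.0065, 0.2837, 0, 0, 0, 0, 1, -0.0065, 0.2837, 0, 0, 0, 0, 1, -0.0065, 0.2837, 0, 0, 0, 0, 1, -0.0065, 0.2837, 0, 0, 0, 0, 1]}}

```text
t: 17.1
tool_pos: [0.5554, 0.2601, 0.2498]
orientation: [0.119, 0.993, -0.002, -0.002]
wrist_force: [1.2, -0.5, -0.6]
finger_gap: 0.0549
grasp_force: 29.9
```

{"name": "apply_moves", "arguments": {"steps": [-0.0065, 0.2837, 0, 0, 0, 0, 1, -0.0065, 0.2837, 0, 0, 0, 0, 1, 0, 0, 0, 0, 0, 0, 1, 0, 0, 0, 0, 0, 0, 1, 0, 0, 0, 0, 0, 0, 1]}}

```text
t: 17.6
tool_pos: [0.5782, 0.3391, 0.2508]
orientation: [0.12, 0.993, -0.002, -0.001]
wrist_force: [0.7, -0.3, -0.3]
finger_gap: 0.055
grasp_force: 29.9
```

Run:
```python
from h import *
s=optics.capture("scene"); w=optics.capture("wrist"); plan((.578,.3415,.19),(.578,.3415,.126))
k=cv2.resize(s[40:190,310:450],None,fx=2.5,fy=2.5,interpolation=cv2.INTER_CUBIC)
cv2.imwrite("pics/s7.png",np.hstack([k,cv2.copyMakeBorder(cv2.resize(w,(400,300)),0,75,0,0,cv2.BORDER_CONSTANT)]))
```

```text
at [0.5787 0.3391 0.252 ] yaw 166.16 tilt [-0.11 -0.01  0.  ] gap 0.0547 F [ 0.6 -0.   0.2] t 17.7 J [-0.57  0.63  0.01  1.3  -0.01  1.21  0.77]
(0.578, 0.3415, 0.19) rows 2 each [0.0041 0.0074 0.2068]
(0.578, 0.3415, 0.126) rows 2 each [ 0.     -0.      0.2133]
```

View pics/s7.png

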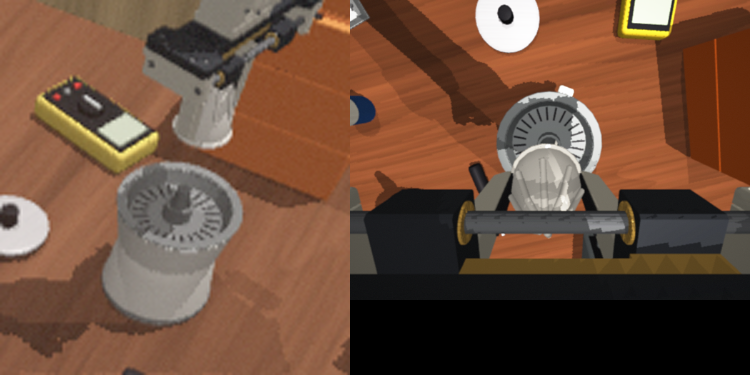

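Reamer held upright above the juicer, strainer still level below it.

{"name": "apply_moves", "arguments": {"steps": [0.004, 0.012, 0.2, 0, 0, 0, 1, 0, 0, 0.2, 0, 0, 0, 1, 0, 0, 0.1, 0, 0, 0, 1, 0, 0, 0.1, 0, 0, 0, 1, 0, 0, 0.1, 0, 0, 0, 1]}}

```text
t: 18.2
tool_pos: [0.5786, 0.3415, 0.1471]
orientation: [0.12, 0.993, -0.0, 0.0]
wrist_force: [-0.3, -0.5, -1.4]
finger_gap: 0.055
grasp_force: 29.9
```

{"name": "apply_moves", "arguments": {"steps": [0, 0, 0.06, 0, 0, 0, 1, 0, 0, 0.04, 0, 0, 0, 1, 0, 0, 0, 0, 0, 0, 1, 0, 0, 0, 0, 0, 0, 1]}}

```text
t: 18.6
tool_pos: [0.5787, 0.3432, 0.1331]
orientation: [0.119, 0.993, 0.0, 0.0]
wrist_force: [-0.5, -0.7, 0.0]
finger_gap: 0.0548
grasp_force: 29.9
```

Run:
```python
from h import *
plan((.578,.3415,.1257))
```

```text
at [0.5787 0.3432 0.1331] yaw 166.3 tilt [0.04 0.05 0.  ] gap 0.0548 F [-0.5 -0.7  0. ] t 18.6 J [-0.57  0.73  0.01  1.45 -0.01  0.96  0.77]
(0.578, 0.3415, 0.1257) rows 1 each [ 0.0017 -0.0124  0.0491]
```

{"name": "apply_moves", "arguments": {"steps": [0, -0.008, 0.03, 0, 0, 0, 1, 0, 0, 0.018, 0, 0, 0, 1, 0, 0, 0.006, 0, 0, 0, 1, 0, 0, 0, 0, 0, 0, 1]}}

```text
t: 19.0
tool_pos: [0.5782, 0.342, 0.1259]
orientation: [0.119, 0.993, 0.0, 0.0]
wrist_force: [-1.4, -0.4, 5.1]
finger_gap: 0.055
grasp_force: 30.1
```

{"name": "apply_moves", "arguments": {"steps": [0, 0, 0, 0, 0, 0, -0.42, 0, 0, 0, 0, 0, 0, -0.42, 0, 0, 0, 0, 0, 0, -0.42, 0, 0, -0.05, 0, 0, 0, -0.42, 0, 0, -0.1, 0, 0, 0, -0.42]}}

```text
t: 19.5
tool_pos: [0.5771, 0.3417, 0.1459]
orientation: [0.119, 0.993, -0.001, -0.001]
wrist_force: [-0.5, -0.4, 0.1]
finger_gap: 0.0664
grasp_force: 0.0
```

{"name": "apply_moves", "arguments": {"steps": [0, 0, -0.2, 0, 0, 0, -0.42, 0, 0, -0.28, 0, 0, 0, -0.42, 0, 0, -0.28, 0, 0, 0, -0.42, 0, 0, 0, 0, 0, 0, -0.42]}}

```text
t: 19.9
tool_pos: [0.5813, 0.344, 0.2689]
orientation: [0.119, 0.993, 0.005, 0.006]
wrist_force: [0.5, 0.2, 0.5]
finger_gap: 0.0663
grasp_force: 0.0
```

Run:
```python
from h import *
s=optics.capture("scene"); w=optics.capture("wrist"); plan((.379,.3195,.2))
k=cv2.resize(s[70:190,310:430],None,fx=3,fy=3,interpolation=cv2.INTER_CUBIC)
cv2.imwrite("pics/s8.png",np.hstack([k,cv2.copyMakeBorder(cv2.resize(w,(400,300)),0,60,0,0,cv2.BORDER_CONSTANT)]))
```

```text
at [0.5784 0.3423 0.2624] yaw 166.32 tilt [0.12 0.12 0.  ] gap 0.0658 F [-0.5  0.2 -0.2] t 20.0 J [-0.57  0.62  0.01  1.29 -0.01  1.23  0.77]
(0.379, 0.3195, 0.2) rows 5 each [ 0.2511 -0.0925  0.0832]
```

View pics/s8.png

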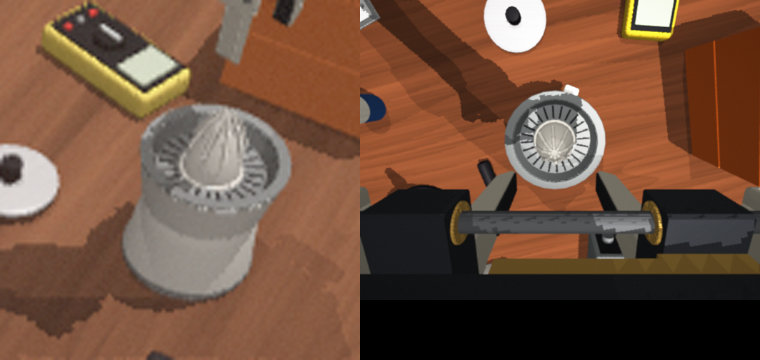

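Reamer sits level on the strainer floor, concentric. Now the kettle lid.

{"name": "apply_moves", "arguments": {"steps": [0.251, -0.0925, 0, 0, 0, 0, -0.4, 0.251, -0.0925, 0, 0, 0, 0, -0.4, 0.251, -0.0925, 0.08, 0, 0, 0, -0.4, 0.251, -0.0925, 0.08, 0, 0, 0, -0.4, 0.251, -0.0925, 0.25, 0, 0, 0, -0.4]}}

```text
t: 20.5
tool_pos: [0.381, 0.32, 0.203]
orientation: [0.119, 0.993, 0.001, 0.001]
wrist_force: [0.3, 0.4, -1.0]
finger_gap: 0.065
grasp_force: 0.0
```

{"name": "apply_moves", "arguments": {"steps": [0, 0, 0.28, 0, 0, 0, -0.4, 0, 0, 0.2, 0, 0, 0, -0.4, 0, 0, 0.1, 0, 0, 0, -0.4, 0, 0, 0, 0, 0, 0, -0.4, 0, 0, 0, 0, 0, 0, -0.4]}}

```text
t: 21.0
tool_pos: [0.3818, 0.3192, 0.1151]
orientation: [0.119, 0.993, -0.001, -0.001]
wrist_force: [0.7, -0.3, -0.1]
finger_gap: 0.0652
grasp_force: 0.0
```

Run:
```python
from h import *
i=optics.camera_info("wrist"); im=optics.capture("wrist"); cv2.imwrite("pics/w9.png",im)
fitc("wrist","kettle_lid",.018,.053,info=i); edgefit("wrist",(.379,.32),[(.042,.012)],i,im=im)
plan((.379,.320,.022))
```

```text
kettle_lid wrist p 0.61 uv [276. 204.] free [0.377  0.3213 0.0517] fixed r [0.3771 0.3213] rms 0.0004
edge wrist [120.      0.375   0.322] mean8 [0.375  0.3215]
at [0.3826 0.3199 0.1162] yaw 166.31 tilt [0.05 0.03 0.  ] gap 0.0649 F [-0.1  0.8 -1.1] t 21.1 J [-0.73  0.52 -0.01  1.98  0.01  0.64  0.58]
(0.379, 0.32, 0.022) rows 3 each [ 0.0079 -0.0016  0.2094]
```

{"name": "apply_moves", "arguments": {"steps": [0.03, -0.003, 0.2, 0, 0, 0, -0.4, 0, 0, 0.2, 0, 0, 0, -0.4, 0, 0, 0.15, 0, 0, 0, -0.4, 0, 0, 0.07, 0, 0, 0, -0.4, 0, 0, 0, 0, 0, 0, -0.4]}}

```text
t: 21.6
tool_pos: [0.3776, 0.3201, 0.0223]
orientation: [0.119, 0.993, -0.0, -0.0]
wrist_force: [-0.1, 0.2, 0.5]
finger_gap: 0.0651
grasp_force: 0.0
```

{"name": "apply_moves", "arguments": {"steps": [0, 0, 0.005, 0, 0, 0, 1, 0, 0, 0, 0, 0, 0, 1, 0, 0, 0, 0, 0, 0, 1, 0, 0, 0, 0, 0, 0, 1, 0, 0, 0, 0, 0, 0, 1]}}

```text
t: 22.1
tool_pos: [0.3779, 0.3204, 0.0223]
orientation: [0.119, 0.993, 0.0, 0.0]
wrist_force: [-0.8, 0.3, 0.5]
finger_gap: 0.0296
grasp_force: 0.0
```

{"name": "apply_moves", "arguments": {"steps": [0, 0, 0, 0, 0, 0, 1, 0, 0, 0, 0, 0, 0, 1]}}

```text
t: 22.3
tool_pos: [0.3779, 0.3204, 0.0222]
orientation: [0.119, 0.993, 0.0, 0.0]
wrist_force: [-0.3, -0.3, 3.4]
finger_gap: 0.0231
grasp_force: 30.0
```

{"name": "apply_moves", "arguments": {"steps": [0, 0, -0.05, 0, 0, 0, 1, 0, 0, -0.15, 0, 0, 0, 1, 0, 0, -0.28, 0, 0, 0, 1, 0, 0, -0.28, 0, 0, 0, 1, 0, 0, -0.28, 0, 0, 0, 1]}}

```text
t: 22.8
tool_pos: [0.3772, 0.3196, 0.1795]
orientation: [0.119, 0.993, -0.001, -0.0]
wrist_force: [-0.3, 0.2, -1.2]
finger_gap: 0.0232
grasp_force: 30.0
```

{"name": "apply_moves", "arguments": {"steps": [0, 0, -0.28, 0, 0, 0, 1, 0, 0, -0.28, 0, 0, 0, 1, 0, 0, 0, 0, 0, 0, 1, 0, 0, 0, 0, 0, 0, 1]}}

```text
t: 23.2
tool_pos: [0.3775, 0.3199, 0.2624]
orientation: [0.119, 0.993, 0.0, 0.0]
wrist_force: [1.0, 0.9, -1.4]
finger_gap: 0.0234
grasp_force: 30.0
```

Run:
```python
from h import *
plan((.707,.0165,.265))
```

```text
at [0.3775 0.3199 0.2624] yaw 166.32 tilt [0.03 0.03 0.  ] gap 0.0234 F [ 1.   0.9 -1.4] t 23.2 J [-0.74  0.33 -0.01  1.8   0.    1.02  0.58]
(0.707, 0.0165, 0.265) rows 10 each [-0.2613 -0.1446 -0.0017]
```

{"name": "apply_moves", "arguments": {"steps": [-0.261, -0.1446, 0, 0, 0, 0, 1, -0.261, -0.1446, 0, 0, 0, 0, 1, -0.261, -0.1446, 0, 0, 0, 0, 1, -0.261, -0.1446, 0, 0, 0, 0, 1, -0.261, -0.1446, 0, 0, 0, 0, 1]}}

```text
t: 23.7
tool_pos: [0.5418, 0.1667, 0.2592]
orientation: [0.119, 0.993, -0.001, -0.003]
wrist_force: [-0.3, 1.2, -0.1]
finger_gap: 0.0233
grasp_force: 30.0
```

{"name": "apply_moves", "arguments": {"steps": [-0.261, -0.1446, 0, 0, 0, 0, 1, -0.261, -0.1446, 0, 0, 0, 0, 1, -0.261, -0.1446, 0, 0, 0, 0, 1, -0.261, -0.1446, 0, 0, 0, 0, 1, -0.261, -0.1446, 0, 0, 0, 0, 1]}}

```text
t: 24.2
tool_pos: [0.7065, 0.0156, 0.2584]
orientation: [0.119, 0.993, -0.0, -0.003]
wrist_force: [0.7, 0.8, -1.0]
finger_gap: 0.0233
grasp_force: 30.0
```

{"name": "apply_moves", "arguments": {"steps": [0, 0, 0, 0, 0, 0, 1, 0, 0, 0, 0, 0, 0, 1, 0, 0, 0, 0, 0, 0, 1]}}

```text
t: 24.5
tool_pos: [0.7055, 0.0185, 0.2599]
orientation: [0.118, 0.993, 0.0, -0.002]
wrist_force: [-0.7, 0.9, -1.9]
finger_gap: 0.023
grasp_force: 30.0
```

Run:
```python
from h import *
s=optics.capture("scene"); i=optics.camera_info("scene"); plan((.707,.0165,.265),(.707,.0165,.19))
p=robot.observe()['tool_pos']
edgefit("scene",p[:2],[(p[2]-.0222+.018,.053)],i,im=s); edgefit("scene",(.707,.0165),[(.178,.051)],i,im=s)
cv2.imwrite("pics/s10.png",cv2.resize(s[120:290,310:450],None,fx=3.2,fy=3.2,interpolation=cv2.INTER_CUBIC))
```

```text
at [0.7057 0.0189 0.2608] yaw 166.46 tilt [ 0.04 -0.18 -0.  ] gap 0.0232 F [-0.1  0.4 -1. ] t 24.55 J [-0.09  0.69  0.07  1.16 -0.05  1.3   1.31]
(0.707, 0.0165, 0.265) rows 1 each [-0.0124 -0.0135 -0.0282]
(0.707, 0.0165, 0.19) rows 2 each [ 0.   -0.    0.25]
edge scene [7.21209e+01 7.06700e-01 1.59000e-02] mean8 [0.7068 0.016 ]
edge scene [6.02703e+01 7.04000e-01 1.95000e-02] mean8 [0.704  0.0199]
```

View pics/s10.png

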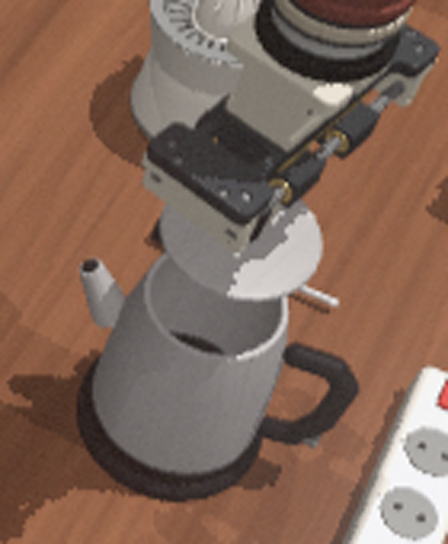

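Lid held level above the kettle mouth, handle and spout clear; lowering.

{"name": "apply_moves", "arguments": {"steps": [-0.004, -0.004, 0.1, 0, 0, 0, 1, 0, 0, 0.1, 0, 0, 0, 1, 0, 0, 0.1, 0, 0, 0, 1, 0, 0, 0.06, 0, 0, 0, 1, 0, 0, 0, 0, 0, 0, 1]}}

```text
t: 25.05
tool_pos: [0.7059, 0.0175, 0.2065]
orientation: [0.118, 0.993, 0.0, -0.002]
wrist_force: [-0.1, 0.4, -1.3]
finger_gap: 0.0229
grasp_force: 30.0
```

{"name": "apply_moves", "arguments": {"steps": [0, 0, 0, 0, 0, 0, 1, 0, 0, 0, 0, 0, 0, 1]}}

```text
t: 25.25
tool_pos: [0.7078, 0.0164, 0.2091]
orientation: [0.119, 0.993, 0.0, 0.001]
wrist_force: [0.9, 0.2, -1.9]
finger_gap: 0.0231
grasp_force: 30.0
```

Run:
```python
from h import *
plan((.707,.0165,.188))
```

```text
at [0.7078 0.0164 0.2091] yaw 166.34 tilt [0.03 0.11 0.  ] gap 0.0231 F [ 0.9  0.2 -1.9] t 25.25 J [-0.09  0.72  0.07  1.24 -0.05  1.18  1.32]
(0.707, 0.0165, 0.188) rows 1 each [ 0.0054 -0.0008  0.1409]
```

{"name": "apply_moves", "arguments": {"steps": [0, 0, 0.05, 0, 0, 0, 1, 0, 0, 0.03, 0, 0, 0, 1, 0, 0, 0, 0, 0, 0, 1, 0, 0, 0, 0, 0, 0, 1]}}

```text
t: 25.65
tool_pos: [0.7072, 0.0161, 0.1956]
orientation: [0.119, 0.993, -0.0, -0.0]
wrist_force: [0.5, 0.1, -1.4]
finger_gap: 0.0237
grasp_force: 30.0
```

{"name": "apply_moves", "arguments": {"steps": [0, 0, 0.03, 0, 0, 0, 1, 0, 0, 0.015, 0, 0, 0, 1, 0, 0, 0, 0, 0, 0, 1, 0, 0, 0, 0, 0, 0, 1]}}

```text
t: 26.05
tool_pos: [0.7072, 0.0161, 0.1891]
orientation: [0.119, 0.993, -0.0, -0.0]
wrist_force: [-0.3, 0.5, -0.8]
finger_gap: 0.0232
grasp_force: 30.0
```

{"name": "apply_moves", "arguments": {"steps": [0, 0, 0.008, 0, 0, 0, 1, 0, 0, 0, 0, 0, 0, 1, 0, 0, 0, 0, 0, 0, 1]}}

```text
t: 26.35
tool_pos: [0.7075, 0.0161, 0.1883]
orientation: [0.119, 0.993, 0.0, 0.0]
wrist_force: [0.2, -0.8, -0.8]
finger_gap: 0.0237
grasp_force: 30.0
```

{"name": "apply_moves", "arguments": {"steps": [0, 0, 0, 0, 0, 0, -0.2, 0, 0, 0, 0, 0, 0, -0.2, 0, 0, 0, 0, 0, 0, -0.2, 0, 0, 0, 0, 0, 0, -0.2, 0, 0, -0.05, 0, 0, 0, -0.2]}}

```text
t: 26.85
tool_pos: [0.7065, 0.0162, 0.1945]
orientation: [0.119, 0.993, -0.0, -0.001]
wrist_force: [-0.3, -0.5, 0.4]
finger_gap: 0.0548
grasp_force: 0.0
```

{"name": "apply_moves", "arguments": {"steps": [0, 0, -0.15, 0, 0, 0, -0.2, 0, 0, -0.25, 0, 0, 0, -0.2, 0, 0, -0.25, 0, 0, 0, -0.2, 0, 0, 0, 0, 0, 0, -0.2]}}

```text
t: 27.25
tool_pos: [0.7104, 0.0161, 0.3008]
orientation: [0.119, 0.993, 0.001, 0.007]
wrist_force: [-0.2, 0.3, 0.9]
finger_gap: 0.0559
grasp_force: 0.0
```

Run:
```python
from h import *
s=optics.capture("scene"); t=optics.capture("top"); plan((.44,-.29,.27))
a=cv2.resize(s[170:290,320:430],None,fx=3.3,fy=3.3,interpolation=cv2.INTER_CUBIC);b=cv2.resize(t[70:190,230:340],None,fx=3.3,fy=3.3,interpolation=cv2.INTER_CUBIC)
cv2.imwrite("pics/s11.png",np.hstack([a,b]))
```

```text
at [0.7078 0.0161 0.2947] yaw 166.32 tilt [0.05 0.17 0.  ] gap 0.0558 F [ 0.7  0.5 -0.1] t 27.35 J [-0.09  0.67  0.08  1.1  -0.05  1.37  1.31]
(0.44, -0.29, 0.27) rows 10 each [ 0.1252 -0.2405  0.0165]
```

View pics/s11.png

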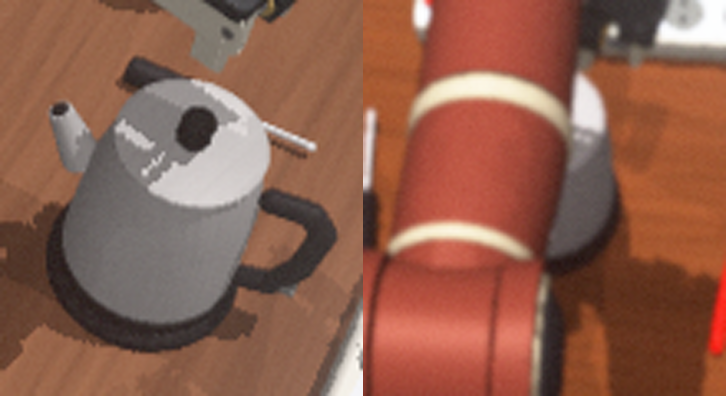

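Lid seated level on the kettle rim. Next a look at the grinder on the way to the cap.

{"name": "apply_moves", "arguments": {"steps": [-0.0224, -0.2736, -0.011, 0, 0, 0, -1, -0.0224, -0.2736, -0.011, 0, 0, 0, -1, -0.0224, -0.2736, -0.011, 0, 0, 0, -1, -0.0224, -0.2736, -0.011, 0, 0, 0, -1, -0.0224, -0.2736, -0.011, 0, 0, 0, -1]}}

```text
t: 27.85
tool_pos: [0.6739, -0.1885, 0.2995]
orientation: [0.119, 0.993, 0.0, -0.002]
wrist_force: [0.1, -0.1, -0.4]
finger_gap: 0.0903
grasp_force: 0.0
```

{"name": "apply_moves", "arguments": {"steps": [-0.0224, -0.2736, -0.011, 0, 0, 0, -1, -0.0224, -0.2736, -0.011, 0, 0, 0, -1, -0.0224, -0.2736, -0.011, 0, 0, 0, -1, -0.0224, -0.2736, -0.011, 0, 0, 0, -1, 0, 0, 0, 0, 0, 0, -1]}}

```text
t: 28.35
tool_pos: [0.6446, -0.3589, 0.3051]
orientation: [0.125, 0.992, -0.003, -0.003]
wrist_force: [-0.9, -0.6, -0.7]
finger_gap: 0.0932
grasp_force: 0.0
```

{"name": "apply_moves", "arguments": {"steps": [0, 0, 0, 0, 0, 0, -1, 0, 0, 0, 0, 0, 0, -1, 0, 0, 0, 0, 0, 0, -1]}}

```text
t: 28.65
tool_pos: [0.6502, -0.3474, 0.3075]
orientation: [0.117, 0.993, 0.001, -0.0]
wrist_force: [-0.7, 0.1, -0.2]
finger_gap: 0.093
grasp_force: 0.0
```

Run:
```python
from h import *
i=optics.camera_info("wrist"); im=optics.capture("wrist"); cv2.imwrite("pics/w12.png",im)
fitc("wrist","grinder",.1,.05,info=i); edgefit("wrist",(.581,-.344),[(.1,.05),(.12,.038)],i,im=im); edgefit("wrist",(.581,-.344),[(.12,.038)],i,im=im)
for c in ("scene","top"):
    ic=optics.camera_info(c); edgefit(c,(.581,-.344),[(.12,.038),(.1,.05)],ic,im=cv2.imread(f"pics/{c}0.png"))
plan((.43,-.30,.27))
```

```text
grinder wrist p 0.93 uv [266. 126.] free [ 0.5783 -0.3413  0.0491] fixed r [ 0.5783 -0.3414] rms 0.0005
edge wrist [216.5941   0.578   -0.342 ] mean8 [ 0.5784 -0.3419]
edge wrist [115.9604   0.579   -0.341 ] mean8 [ 0.5779 -0.3409]
edge scene [221.422   0.58   -0.344] mean8 [ 0.5798 -0.344 ]
edge top [206.8244   0.575   -0.345 ] mean8 [ 0.5746 -0.3444]
at [ 0.6501 -0.348   0.3079] yaw 166.47 tilt [ 0.04 -0.   -0.  ] gap 0.0934 F [-0.7  0.6  1. ] t 28.75 J [ 0.43  0.73  0.09  0.95 -0.06  1.47  1.83]
(0.43, -0.3, 0.27) rows 6 each [ 0.2502 -0.0054  0.0421]
```

{"name": "apply_moves", "arguments": {"steps": [0.25, -0.005, 0.042, 0, 0, 0, -1, 0.25, -0.005, 0.042, 0, 0, 0, -1, 0.25, -0.005, 0.042, 0, 0, 0, -1, 0.25, -0.005, 0.042, 0, 0, 0, -1, 0.25, -0.005, 0.042, 0, 0, 0, -1]}}

```text
t: 29.25
tool_pos: [0.4651, -0.308, 0.2765]
orientation: [0.118, 0.993, -0.0, 0.0]
wrist_force: [0.3, -0.0, 0.6]
finger_gap: 0.093
grasp_force: 0.0
```

{"name": "apply_moves", "arguments": {"steps": [0.25, -0.005, 0.042, 0, 0, 0, -1, 0, 0, 0, 0, 0, 0, -1, 0, 0, 0, 0, 0, 0, -1, 0, 0, 0, 0, 0, 0, -1]}}

```text
t: 29.65
tool_pos: [0.4315, -0.301, 0.2708]
orientation: [0.118, 0.993, -0.0, 0.001]
wrist_force: [-0.5, 0.5, -0.5]
finger_gap: 0.0928
grasp_force: 0.0
```

Run:
```python
from h import *
i=optics.camera_info("wrist"); im=optics.capture("wrist"); cv2.imwrite("pics/w13.png",im)
u=proj("wrist",[(.362,-.3185,.05)],i)[0]
fitc("wrist","grinder_lid",.014,.0485,u,i); edgefit("wrist",(.362,-.319),[(0.,.0485),(.064,.03)],i,im=im); edgefit("wrist",(.362,-.319),[(.064,.03)],i,im=im); edgefit("wrist",(.362,-.319),[(.028,.0485)],i,im=im)
plan((.362,-.319,.12))
for c,r,col in (((.362,-.319,.064),.03,(0,255,0)),((.362,-.319,.0),.0485,(0,0,255)),((.362,-.319,.028),.0485,(0,255,255))):
    q=proj("wrist",circ(c,r),i); cv2.polylines(im,[np.int32(np.round(q*16))],True,col,1,cv2.LINE_AA,4)
x,y=np.int32(u); cv2.imwrite("pics/w13o.png",cv2.resize(im[max(0,y-110):y+110,max(0,x-140):x+140],None,fx=2.7,fy=2.7,interpolation=cv2.INTER_CUBIC))
```

```text
grinder_lid wrist p 0.69 uv [252. 137.] free [ 0.3647 -0.3186  0.0486] fixed r [ 0.3647 -0.3186] rms 0.0005
edge wrist [90.6478  0.366  -0.316 ] mean8 [ 0.3662 -0.3165]
edge wrist [37.8743  0.35   -0.323 ] mean8 [ 0.3504 -0.3171]
edge wrist [113.051   0.364  -0.317] mean8 [ 0.3641 -0.3171]
at [ 0.4314 -0.3011  0.2704] yaw 166.42 tilt [-0.02  0.1  -0.  ] gap 0.0931 F [-0.5 -0.  -0.3] t 29.75 J [ 0.51  0.37  0.09  1.71 -0.04  1.06  1.94]
(0.362, -0.319, 0.12) rows 4 each [ 0.1055 -0.0562  0.2506]
```

View pics/w13o.png

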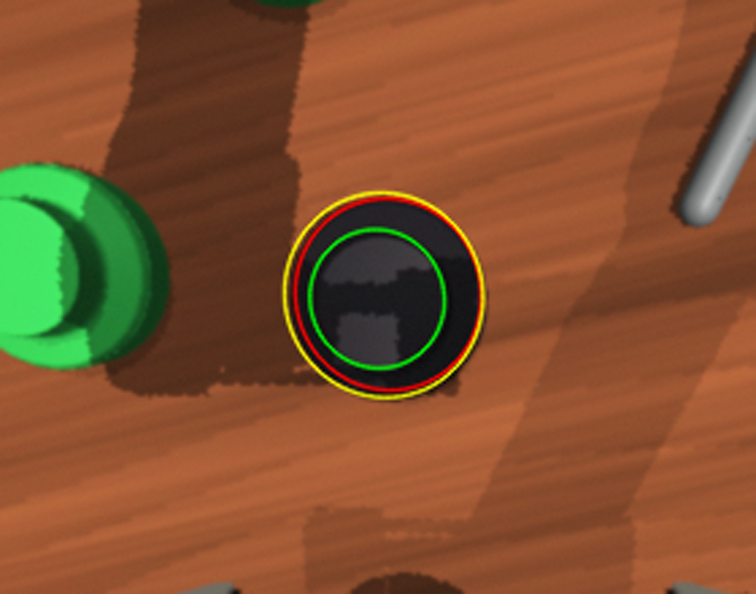

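Black cap centred about 2 px below the overlay, so at about (.364,-.318); the green one is well to the left.

{"name": "apply_moves", "arguments": {"steps": [0.082, -0.043, 0.227, 0, 0, 0, -0.8, 0.082, -0.043, 0.227, 0, 0, 0, -0.8, 0.082, -0.043, 0.227, 0, 0, 0, -0.8, 0.082, -0.043, 0.227, 0, 0, 0, -0.8, 0.082, -0.043, 0.227, 0, 0, 0, -0.8]}}

```text
t: 30.25
tool_pos: [0.3633, -0.3185, 0.0986]
orientation: [0.118, 0.993, -0.001, 0.001]
wrist_force: [-0.1, -0.1, -0.7]
finger_gap: 0.0838
grasp_force: 0.0
```

{"name": "apply_moves", "arguments": {"steps": [0, 0, 0, 0, 0, 0, -0.8, 0, 0, 0, 0, 0, 0, -0.8]}}

```text
t: 30.45
tool_pos: [0.3636, -0.3183, 0.1]
orientation: [0.119, 0.993, -0.0, 0.0]
wrist_force: [0.4, -0.2, -0.2]
finger_gap: 0.0838
grasp_force: 0.0
```

Run:
```python
from h import *
plan((.364,-.318,.0455))
```

```text
at [ 0.3636 -0.3183  0.1   ] yaw 166.34 tilt [-0.    0.04 -0.  ] gap 0.0838 F [ 0.4 -0.2 -0.2] t 30.45 J [ 0.63  0.53  0.07  2.03 -0.07  0.58  2.07]
(0.364, -0.318, 0.0455) rows 2 each [-0.0009  0.0012  0.1816]
```

{"name": "apply_moves", "arguments": {"steps": [0, 0, 0.15, 0, 0, 0, -0.8, 0, 0, 0.15, 0, 0, 0, -0.8, 0, 0, 0.063, 0, 0, 0, -0.8, 0, 0, 0, 0, 0, 0, -0.8, 0, 0, 0, 0, 0, 0, 1]}}

```text
t: 30.95
tool_pos: [0.3637, -0.3185, 0.0465]
orientation: [0.119, 0.993, -0.001, 0.001]
wrist_force: [0.6, -0.4, 0.9]
finger_gap: 0.079
grasp_force: 0.0
```

{"name": "apply_moves", "arguments": {"steps": [0, 0, 0, 0, 0, 0, 1, 0, 0, 0, 0, 0, 0, 1, 0, 0, 0, 0, 0, 0, 1, 0, 0, 0, 0, 0, 0, 1, 0, 0, 0, 0, 0, 0, 1]}}

```text
t: 31.45
tool_pos: [0.3627, -0.318, 0.0461]
orientation: [0.119, 0.993, -0.0, 0.001]
wrist_force: [-0.4, 0.8, 6.3]
finger_gap: 0.0585
grasp_force: 30.1
```

{"name": "apply_moves", "arguments": {"steps": [0, 0, -0.05, 0, 0, 0, 1, 0, 0, -0.15, 0, 0, 0, 1, 0, 0, -0.28, 0, 0, 0, 1, 0, 0, -0.28, 0, 0, 0, 1, 0, 0, -0.28, 0, 0, 0, 1]}}

```text
t: 31.95
tool_pos: [0.3615, -0.3175, 0.203]
orientation: [0.119, 0.993, 0.0, -0.0]
wrist_force: [0.7, 0.3, -0.5]
finger_gap: 0.0586
grasp_force: 30.0
```

{"name": "apply_moves", "arguments": {"steps": [0, 0, -0.2, 0, 0, 0, 1, 0, 0, 0, 0, 0, 0, 1, 0, 0, 0, 0, 0, 0, 1]}}

```text
t: 32.25
tool_pos: [0.3618, -0.3176, 0.2314]
orientation: [0.119, 0.993, -0.0, 0.0]
wrist_force: [-0.2, 0.2, -1.5]
finger_gap: 0.0591
grasp_force: 30.0
```

Run:
```python
from h import *
plan((.5785,-.342,.232),(.5785,-.342,.146))
```

```text
at [ 0.3618 -0.3176  0.2314] yaw 166.31 tilt [-0.01  0.   -0.  ] gap 0.0591 F [-0.2  0.2 -1.5] t 32.25 J [ 0.6   0.34  0.1   1.88 -0.04  0.92  2.05]
(0.5785, -0.342, 0.232) rows 5 each [-0.2884  0.0368 -0.0008]
(0.5785, -0.342, 0.146) rows 2 each [ 0.     -0.      0.2867]
```

{"name": "apply_moves", "arguments": {"steps": [-0.288, 0.0368, 0, 0, 0, 0, 1, -0.288, 0.0368, 0, 0, 0, 0, 1, -0.288, 0.0368, 0, 0, 0, 0, 1, -0.288, 0.0368, 0, 0, 0, 0, 1, -0.288, 0.0368, 0, 0, 0, 0, 1]}}

```text
t: 32.75
tool_pos: [0.579, -0.3414, 0.2281]
orientation: [0.119, 0.993, 0.001, -0.003]
wrist_force: [-0.3, -1.3, -0.4]
finger_gap: 0.0588
grasp_force: 30.0
```

{"name": "apply_moves", "arguments": {"steps": [0, 0, 0, 0, 0, 0, 1, 0, 0, 0.1, 0, 0, 0, 1, 0, 0, 0.1, 0, 0, 0, 1, 0, 0, 0, 0, 0, 0, 1, 0, 0, 0, 0, 0, 0, 1]}}

```text
t: 33.25
tool_pos: [0.5773, -0.3419, 0.1999]
orientation: [0.119, 0.993, 0.001, -0.002]
wrist_force: [1.4, 0.5, 0.0]
finger_gap: 0.059
grasp_force: 30.0
```

Run:
```python
from h import *
s=optics.capture("scene"); i=optics.camera_info("scene"); p=robot.observe()['tool_pos']
plan((.578,-.342,.17),(.578,-.342,.146)); z=p[2]-.046
edgefit("scene",p[:2],[(z+.014,.0485)],i,im=s); fitc("scene","grinder_lid",z+.014,.0485,proj("scene",[[*p[:2],z+.02]],i)[0],i)
plan((.578,-.342,.17),(.578,-.342,.146))
```

```text
at [ 0.578  -0.3422  0.201 ] yaw 166.29 tilt [ 0.   -0.07 -0.  ] gap 0.059 F [-0.1  0.4 -1.2] t 33.3 J [ 0.46  0.67  0.08  1.38 -0.06  1.1   1.88]
(0.578, -0.342, 0.17) rows 1 each [0.0004 0.0012 0.2065]
(0.578, -0.342, 0.146) rows 1 each [ 0.   -0.    0.16]
edge scene [92.5651  0.582  -0.3442] mean8 [ 0.5815 -0.3447]
grinder_lid scene p 0.72 uv [246. 321.] free [ 0.5923 -0.3467  0.0394] fixed r [ 0.5819 -0.3437] rms 0.0076
at [ 0.5784 -0.3423  0.2016] yaw 166.3 tilt [-0.01  0.01 -0.  ] gap 0.0588 F [-0.7 -0.1 -0.2] t 33.35 J [ 0.46  0.67  0.08  1.38 -0.06  1.1   1.88]
(0.578, -0.342, 0.17) rows 1 each [0.0034 0.0015 0.2109]
(0.578, -0.342, 0.146) rows 1 each [-0.   -0.    0.16]
```

{"name": "apply_moves", "arguments": {"steps": [0.006, 0, 0.1, 0, 0, 0, 1, 0, 0, 0.1, 0, 0, 0, 1, 0, 0, 0.03, 0, 0, 0, 1, 0, 0, 0.03, 0, 0, 0, 1, 0, 0, 0, 0, 0, 0, 1]}}

```text
t: 33.85
tool_pos: [0.5778, -0.342, 0.1625]
orientation: [0.119, 0.993, -0.0, 0.0]
wrist_force: [0.1, -0.1, -0.4]
finger_gap: 0.0586
grasp_force: 30.0
```

{"name": "apply_moves", "arguments": {"steps": [0, 0, 0.03, 0, 0, 0, 1, 0, 0, 0, 0, 0, 0, 1, 0, 0, 0, 0, 0, 0, 1]}}

```text
t: 34.15
tool_pos: [0.5779, -0.3419, 0.1581]
orientation: [0.119, 0.993, -0.0, 0.0]
wrist_force: [-1.3, 0.8, -1.8]
finger_gap: 0.0587
grasp_force: 30.0
```

{"name": "apply_moves", "arguments": {"steps": [0, 0, 0.03, 0, 0, 0, 1, 0, 0, 0.03, 0, 0, 0, 1, 0, 0, 0.008, 0, 0, 0, 1, 0, 0, 0, 0, 0, 0, 1]}}

```text
t: 34.55
tool_pos: [0.5775, -0.3417, 0.1471]
orientation: [0.119, 0.993, 0.0, -0.0]
wrist_force: [-0.5, 0.4, -1.7]
finger_gap: 0.0588
grasp_force: 30.0
```

{"name": "apply_moves", "arguments": {"steps": [0, 0, 0.008, 0, 0, 0, 1, 0, 0, 0, 0, 0, 0, 1, 0, 0, 0, 0, 0, 0, 1]}}

```text
t: 34.85
tool_pos: [0.5778, -0.3419, 0.1465]
orientation: [0.119, 0.993, -0.0, 0.0]
wrist_force: [0.4, 0.7, 0.3]
finger_gap: 0.0592
grasp_force: 30.0
```

Within a fraction of a millimetre of seating; one nudge more, then release.

{"name": "apply_moves", "arguments": {"steps": [0, 0, 0.005, 0, 0, 0, 1, 0, 0, 0, 0, 0, 0, 1]}}

```text
t: 35.05
tool_pos: [0.578, -0.342, 0.1462]
orientation: [0.119, 0.993, -0.0, 0.0]
wrist_force: [0.8, 0.3, 2.1]
finger_gap: 0.0587
grasp_force: 30.0
```

{"name": "apply_moves", "arguments": {"steps": [0, 0, 0, 0, 0, 0, -0.7, 0, 0, 0, 0, 0, 0, -0.7, 0, 0, 0, 0, 0, 0, -0.7, 0, 0, -0.05, 0, 0, 0, -0.7, 0, 0, -0.2, 0, 0, 0, -0.7]}}

```text
t: 35.55
tool_pos: [0.5758, -0.3406, 0.1803]
orientation: [0.119, 0.993, 0.002, -0.004]
wrist_force: [0.5, 0.2, -0.3]
finger_gap: 0.0788
grasp_force: 0.0
```

{"name": "apply_moves", "arguments": {"steps": [0, 0, -0.28, 0, 0, 0, -0.7, 0, 0, -0.28, 0, 0, 0, -0.7, 0, 0, -0.2, 0, 0, 0, -0.7, 0, 0, 0, 0, 0, 0, -0.7, 0, 0, 0, 0, 0, 0, -0.7]}}

```text
t: 36.05
tool_pos: [0.5779, -0.342, 0.2981]
orientation: [0.119, 0.993, -0.0, 0.001]
wrist_force: [-1.1, 1.0, -1.6]
finger_gap: 0.0793
grasp_force: 0.0
```

Run:
```python
from h import *
optics.capture("scene"); optics.capture("top"); plan()
for n,z,r,P in [("grinder_lid",.114,.0485,(.578,-.342,.12)),("kettle_lid",.184,.053,(.707,.0165,.184)),("strainer",.136,.0715,(.578,.3415,.134))]:
    for c in ("scene","top"): fitc(c,n,z,r,proj(c,[P])[0],optics.camera_info(c))
for c in ("scene","top"):
    m=optics.mark_of(c,"spray_can")[0]; print(c,m['uv'],m['p'])
s=optics.capture("scene"); t=optics.capture("top")
cv2.imwrite("pics/fin.png",np.hstack([cv2.resize(s[90:380,190:450],(400,446)),cv2.resize(t[100:260,130:430],(400,446*400//836*2) if 0 else (400,446))]))
```

```text
at [ 0.5771 -0.3414  0.2957] yaw 166.32 tilt [ 0.05 -0.17 -0.  ] gap 0.079 F [0.5 0.3 0.3] t 36.15 J [ 0.46  0.6   0.09  1.23 -0.05  1.32  1.87]
grinder_lid scene p 0.93 uv [243. 322.] free [ 0.5788 -0.3411  0.05  ] fixed r [ 0.5787 -0.3411] rms 0.0015
kettle_lid top p 0.91 uv [285. 107.] free [0.7033 0.0145 0.05  ] fixed r [0.7034 0.0146] rms 0.0009
strainer scene p 0.76 uv [372. 131.] free [0.5781 0.3411 0.0678] fixed r [0.5777 0.3425] rms 0.0142
strainer top p 0.77 uv [167. 135.] free [0.5769 0.3411 0.0703] fixed r [0.5769 0.3412] rms 0.001
scene [280.6, 209.8] 0.6
top [282.1, 208.1] 0.88
```

View pics/fin.png

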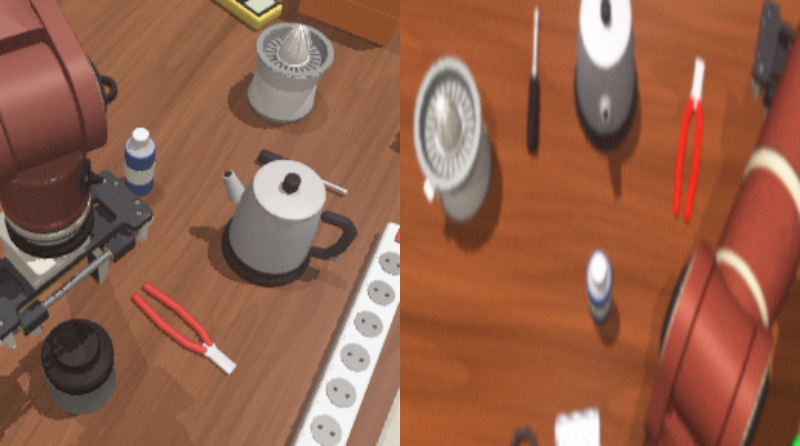

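All parts sit level on their appliances; the can stands unmoved (scene (281,210), top (282,208)) and the gripper is clear.

```bash
python3 -c "
from station import robot; print(robot.sign_off())"
```

```text
the job is handed in; nothing more can be done
None
```

The strainer and reamer are on the juicer, the lid is on the kettle and the cap is on the grinder. All look level and seated in the last pictures, the spray can is unmoved, and the job was handed in at about 36 s.

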